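# Set up the weigh-and-fill station

### The job

Set up the weigh-and-fill station: stand the small carton in the middle of the rectangular rubber pad, lined up lengthways with it, put the short jar in the middle of the round pad, and stand the tall jar on the bare table exactly halfway between the middle of the scale's pan and the middle of the rectangular pad. Put the flat tin in the middle of the scale's pan and stand the check weight on the middle of the tin's lid. Keep all five upright as you move them and let go of everything at the end.

Things in the scene. Friction and masses are not known exactly. Their poses are not given: they have to be found in the camera images.
- carton_mid (a point): Small shut brown cardboard carton, loose, 88 mm long (its x) by 54 mm wide (its y) by 60 mm high, a strip of paler tape along its top. The point is its centre, 30 mm above its underside; z up.
- jar_tall_mid (a point): The tall jar, loose: an upright pale round jar with a teal band and white screw cap, 52 mm in diameter (cap 48 mm), 78 mm high, of which the cap is the top 17 mm. The point is its centre, 39 mm above its underside; z up.
- jar_short_mid (a point): The short jar, loose: like the tall one but 58 mm in diameter (cap 54 mm) and 42 mm high, of which the cap is the top 17 mm. The point is its centre, 21 mm above its underside; z up.
- tin_mid (a point): Flat round bare-metal tin with a flat closed lid, loose, 62 mm in diameter, 36 mm high. The point is its centre, 18 mm above its underside; z up.
- weight_mid (a point): Brass check weight, loose, about 0.4 kg: a cylinder 38 mm in diameter and 46 mm high with a neck (12 mm diameter, 8 mm high) and a knob (22 mm diameter, 8 mm high) above it, 62 mm high in all. The point is half-way up, 31 mm above its underside, on its axis; z up.
- scale: White bench scale, fixed, 150 mm wide (its y); square aluminium pan, 130 mm, its top 55 mm above the table. Origin: at table height under the middle of the pan. A low front part with a dark readout reaches 130 mm to -x (towards the robot); the back edge is 70 mm to +x. The pads lie one on each side, on its y axis, 270 mm off centre to centre; which is on which side varies.
- pad_rect: Rectangular black rubber pad, fixed flat on the table, 104 mm long (its x) by 74 mm wide (its y), 3 mm thick. The origin is its middle, at table height. It may lie turned a little with respect to the scale.
- pad_round: Round black rubber pad, fixed flat on the table, 90 mm in diameter, 3 mm thick. The origin is its middle, at table height.

How it is judged (in metres and radians):
At the end, for the whole second after the job is handed in: All upright, at rest and supported. Carton within 12 mm of the rectangular pad's middle, lengthways within 0.2 rad; short jar within 12 mm of the round pad's; tall jar within 15 mm of halfway between pan and rectangular pad; tin within 12 mm of the pan's middle; weight within 10 mm of the tin's (height (world z) of carton_mid between 0.027 and 0.039 m and angle between each of carton_mid, jar_tall_mid, jar_short_mid, tin_mid, weight_mid's own z axis and vertical below 0.1 rad and linear speed of each of carton, jar_tall, jar_short, tin, weight below 0.02 m/s and height (world z) of jar_tall_mid between 0.033 and 0.045 m and height (world z) of jar_short_mid between 0.018 and 0.03 m and height (world z) of tin_mid between 0.067 and 0.079 m and height (world z) of weight_mid between 0.116 and 0.128 m and horizontal distance between carton_mid and pad_rect below 0.012 m and angle between the x axis of carton_mid and the x axis of pad_rect, either way round below 0.2 rad and horizontal distance between jar_short_mid and pad_round below 0.012 m and horizontal distance between tin_mid and scale below 0.012 m and horizontal distance between weight_mid and tin_mid below 0.01 m and horizontal distance between jar_tall_mid and pad_rect below 0.155 m and horizontal distance between jar_tall_mid and scale between 0.12 and 0.15 m and x of jar_tall_mid in the frame of scale between -0.015 and 0.015 m); the robot touches nothing.
It fails at once if the carton is tipped by more than 0.7 rad (angle between carton_mid's own z axis and vertical above 0.7 rad).
It fails at once if the tall jar is tipped by more than 0.7 rad (angle between jar_tall_mid's own z axis and vertical above 0.7 rad).
It fails at once if the short jar is tipped by more than 0.7 rad (angle between jar_short_mid's own z axis and vertical above 0.7 rad).
It fails at once if the tin is tipped by more than 0.7 rad (angle between tin_mid's own z axis and vertical above 0.7 rad).
It fails at once if the check weight is tipped by more than 0.7 rad (angle between weight_mid's own z axis and vertical above 0.7 rad).
It also fails if it takes over 144 s, if anything falls off the work surface, if the arm or the gripper's body presses on something with over 40 N, if the wrist force passes 120 N, or if a joint passes its speed limit or range.

### The arm

A 6-joint arm with a two-finger parallel gripper is mounted at the origin on the work surface. World frame = base frame: x ahead of the robot, y to its left, z up, the work surface at z = 0. Lengths are in mm, angles in rad, forces in N, time in s.
With the tool pointing down it reaches from about 250 to 775 mm from the base axis. Payload 4 kg.
Tool frame: the origin (TCP) lies at the very end of the fingers, on their centre line; the grasp point (between the pads) lies 19 mm behind it; z points along the fingers, y is the direction in which the jaws open and shut (so a half turn about z gives the same grasp; the last joint's range is limited). The gripper opens to 85 mm and grips with 20 to 120 N. Pads are 22 mm wide; open, the fingers measure 114 mm over their backs; the gripper's body (76 mm by 85 mm) begins 54 mm behind the grasp point. The pads swing forward as they close: fully open they stand 13 mm farther back than shut.
Start: joints at [1.192, 0.087, 1.371, -0, 1.684, -0.103], TCP at [149.783, 529.229, 231.341] pointing down, gripper open.
Joint ranges: [-3.1, 3.1], [-0.76, 2.03], [0.27, 2.55], [-1.08, 4.22], [0.17, 2.65], [-2.57, 2.57]. Speed limits (rad/s): [2.79, 2.79, 3.14, 3.14, 3.14, 3.14].

### API

Orientations are given as a unit quaternion [x, y, z, w].
In Python, from workcell import robot, cams, spotter gives the robot as it stands.
- The arm moves only by the tool apply_moves, never from a script. Its argument "plan" is a list of rows, each an object of numbers: "grip": the gripper's target within -1 to 1 (shut at 1, half-way at 0, fully open at -1); "x", "y", "z": the shift along the tool's x, y, z scaled (see below); "spin": the turn about the tool's z scaled (see below). A call has exactly 8 rows; each row is the pose to reach, as a shift and turn from the pose commanded when the call began, along the tool's axes at that moment, turning the shorter way round; what a row does not reach only later rows make up. The controller multiplies each number of a shift by 1000 mm and each number of a turn by 180 degrees. A row lasts 1/12 s, in which the tool goes at most 41.7 mm and 7.16 degrees, less where a joint would pass 70% of its speed; a pose out of reach is approached as far as the arm can. A call with a number of a shift or a turn outside -1 to 1 is refused whole. A call with a gripper value outside its range is refused whole. The fingers move at their own pace and stop on an object; "newtons" is the grip in N (left out, the last holds). Time passes only in rows, so rows that repeat a pose let the fingers close, or fill a call up. It gives the time, the measured TCP pose, the force and the opening at its end, in the units of the state.
- robot.get_state(): the state, without advancing time (a new reading comes with each control period).
- cams.read_camera(name): name is "side" or "top"; returns the picture (400x640x3 uint8, red, green, blue); there is no depth.
- cams.camera_params(name): a dict with "mtx" (3x3 intrinsics, pixels), "world_to_cam" (4x4, takes a point from world to camera coordinates). Camera axes: x right, y up, looking along -z (the intrinsics and any distortion apply to the point x, -y, -z); pixel columns grow to the right and rows downward; lengths in mm; the calibration is good to about 2 mm. A picture is of the moment at which its call begins. camera_params takes no time and is no camera call.
- robot.job_done(): hands the job in, once; it reports no verdict.
Trained networks look in the newest picture that a camera, given by its name, has taken for a name from the list of things; names that differ only in an ending like _2 or _b are one class to them, and where a whole thing is asked for, a point or a joint stands for the part that bears it (a point fixed in the world has none). Each returns a list of dicts, best first, with "score" (0 to 1); they miss things now and then, are a little off and sometimes report something else, mostly with a low value. They report only what shows in the picture. A call takes as long as a camera call.
- spotter.recognise(camera, query): "at" ([column, row] as shares, 0 to 1, of the picture: columns of its width, rows of its height, amid what is visible of it).
The state is a dict: "time": time; "joint_pos": joint angles; "qd": joint speeds; "joint_efforts": joint torques, N m; "ee_pos": TCP position; "tcp_rot": TCP orientation; "contact_force": force on the tool from outside, world axes, zero at the start; "wrist_torque": the same for the moment, N m; "finger_gap": finger opening in mm.
Only numpy, scipy, OpenCV 4.12 (cv2) and the standard library are available. Lean on these libraries where they do the work, as an engineer would, in place of code of your own. Each camera call takes 0.05 s, during which the arm holds its last target.

## Working session

There is one attempt and no reset: what is moved stays moved. The work goes in short steps, Python scripts to look and compute and a tool call to move; the robot and the scene stay as the last step left them, time stands still between calls to the robot, and variables do not carry over. Pictures are saved under pics/ and viewed, and the job is handed in when it is done.

Besides the shell and the picture viewer there is one more tool, called after "Emit:" by a JSON object that holds its "fn" and its "kwargs", one argument or row to a line. apply_moves: Moves the arm, as the interface text tells. Shifts and turns lie within -1 to 1; 1 stands for 1000 mm of shift or 180 degrees of turn. Its arguments: {"type":"object","properties":{"plan":{"type":"array","items":{"type":"object","properties":{"grip":{"type":"number"},"x":{"type":"number","minimum":-1,"maximum":1},"y":{"type":"number","minimum":-1,"maximum":1},"z":{"type":"number","minimum":-1,"maximum":1},"spin":{"type":"number","minimum":-1,"maximum":1}}}},"newtons":{"type":"number"}},"required":["plan"]}

```bash
mkdir -p pics; ls; python3 - <<'E'
from workcell import robot,cams,spotter
import cv2,numpy as np
for n in("side","top"):
    im=cams.read_camera(n); cv2.imwrite(f"pics/{n}0.png",im[:,:,::-1]); p=cams.camera_params(n); print(n,{k:np.round(v,4).tolist() if not isinstance(v,str) else v for k,v in p.items()})
print(robot.get_state())
E
```

```text
pics
side {'mtx': [[416.6146, 0.0, 323.4775], [0.0, 416.6146, 198.2418], [0.0, 0.0, 1.0]], 'world_to_cam': [[0.7755, -0.6312, 0.0131, -435.5983], [0.3819, 0.4855, 0.7864, -265.1857], [-0.5027, -0.6049, 0.6175, -927.0054], [0.0, 0.0, 0.0, 1.0]]}
top {'mtx': [[499.9115, 0.0, 313.9665], [0.0, 499.9115, 192.993], [0.0, 0.0, 1.0]], 'world_to_cam': [[0.0184, -0.9998, -0.0033, -7.0301], [0.9723, 0.0171, 0.2331, -581.167], [-0.233, -0.0075, 0.9724, -1593.1298], [0.0, 0.0, 0.0, 1.0]]}
{'time': 0.1, 'joint_pos': array([ 1.19188781e+00,  8.79231438e-02,  1.37211603e+00, -6.23694504e-06,
        1.68361889e+00, -1.03107178e-01]), 'qd': array([-3.77405193e-05, -1.06174990e-03, -4.07989866e-03,  6.59580538e-04,
       -1.51927349e-03,  2.03386311e-03]), 'joint_efforts': array([ 2.27722208e-03, -3.53018367e+01, -3.14217854e+01, -2.53257185e-04,
        8.01515562e-03,  2.51171218e-05]), 'ee_pos': array([149.61634794, 528.78719446, 230.22665659]), 'tcp_rot': array([ 1.37464290e-01,  9.90506185e-01, -1.00359358e-03, -2.43477180e-04]), 'contact_force': array([ 0.34407396, -0.25207635,  0.51551277]), 'wrist_torque': array([-0.00979224, -0.02064567, -0.00823885]), 'finger_gap': 85.5935410313706}
```

View pics/side0.png

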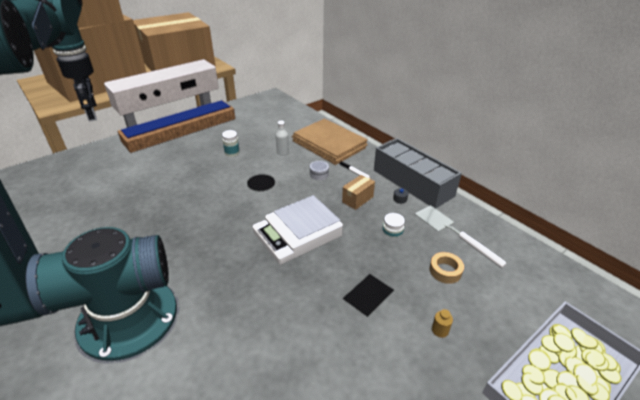

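View pics/top0.png

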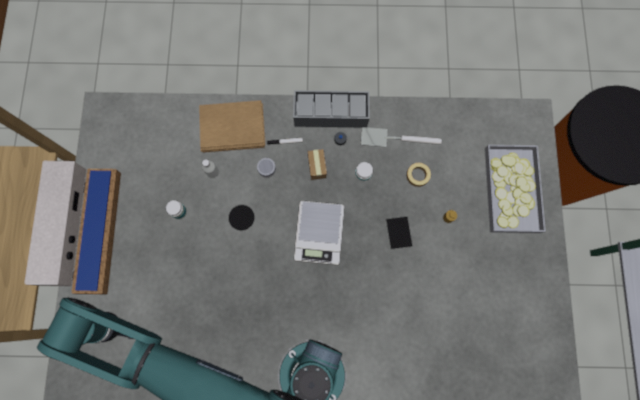

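The top view shows everything: tall jar (175,209), round pad (241,217), tin (265,167), carton (317,163), short jar (364,171), rect pad (400,232), weight (451,216), scale pan (321,222). Next I'll zoom in.

```bash
cat > h.py <<'E'
import numpy as np,cv2
from workcell import robot,cams,spotter
def P(n):
    p=cams.camera_params(n); return np.array(p["mtx"]),np.array(p["world_to_cam"])
def proj(n,X):
    K,T=P(n); X=np.atleast_2d(X).astype(float); c=X@T[:3,:3].T+T[:3,3]; c=c*[1,-1,-1]; u=c@K.T; return u[:,:2]/u[:,2:]
def back(n,uv,z):
    K,T=P(n); R=T[:3,:3]; C=-R.T@T[:3,3]; uv=np.atleast_2d(uv).astype(float)
    d=np.c_[uv,np.ones(len(uv))]@np.linalg.inv(K).T*[1,-1,-1]@R
    return C+d*((z-C[2])/d[:,2])[:,None]
E
python3 - <<'E'
import cv2
t=cv2.imread("pics/top0.png");s=cv2.imread("pics/side0.png")
cv2.imwrite("pics/t_l.png",cv2.resize(t[130:270,150:350],None,fx=4,fy=4,interpolation=cv2.INTER_CUBIC))
cv2.imwrite("pics/t_r.png",cv2.resize(t[130:270,290:480],None,fx=4,fy=4,interpolation=cv2.INTER_CUBIC))
cv2.imwrite("pics/s_l.png",cv2.resize(s[120:270,210:410],None,fx=4,fy=4,interpolation=cv2.INTER_CUBIC))
cv2.imwrite("pics/s_r.png",cv2.resize(s[200:345,330:470],None,fx=4,fy=4,interpolation=cv2.INTER_CUBIC))
E
```

```text
(no output)
```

View pics/t_l.png

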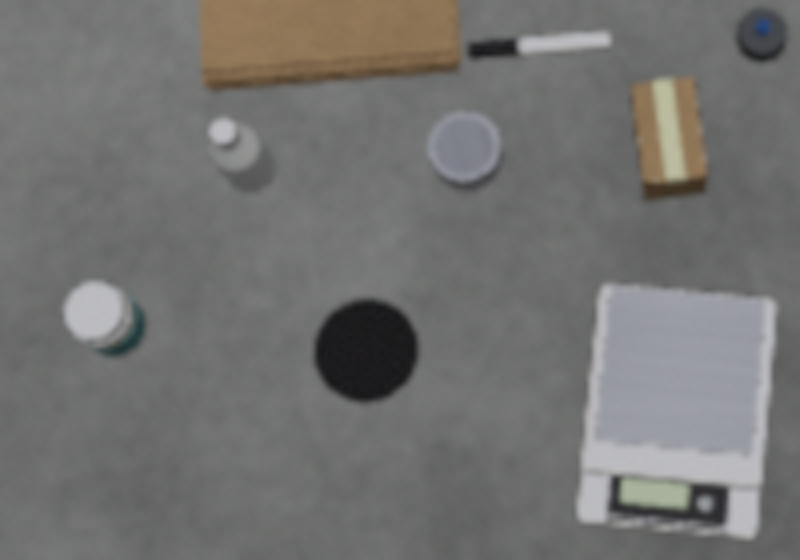

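View pics/t_r.png

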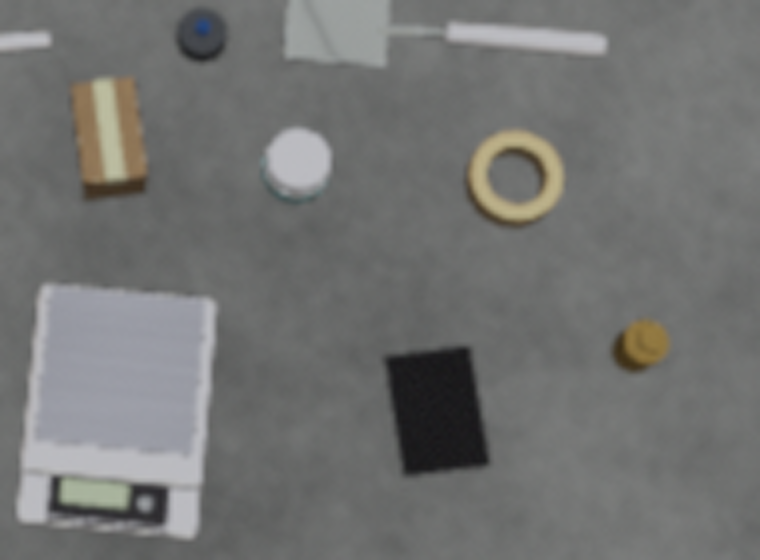

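View pics/s_l.png

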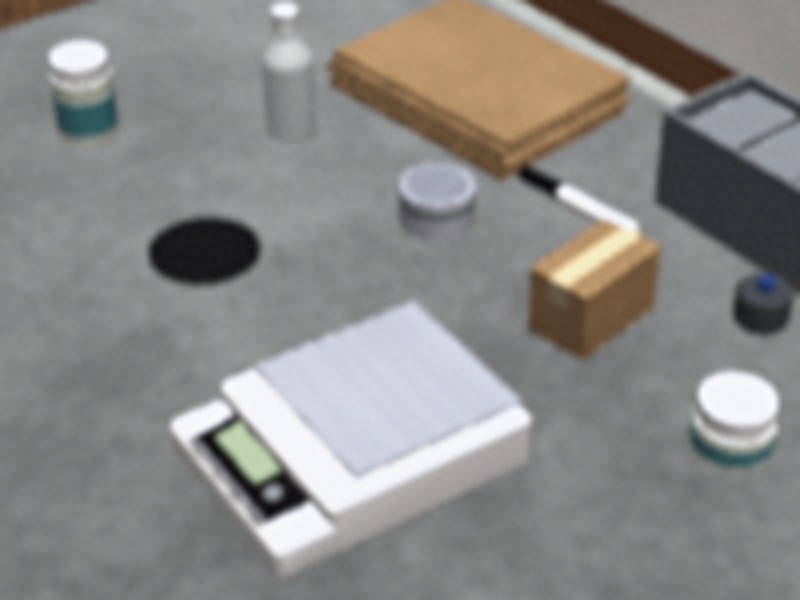

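View pics/s_r.png

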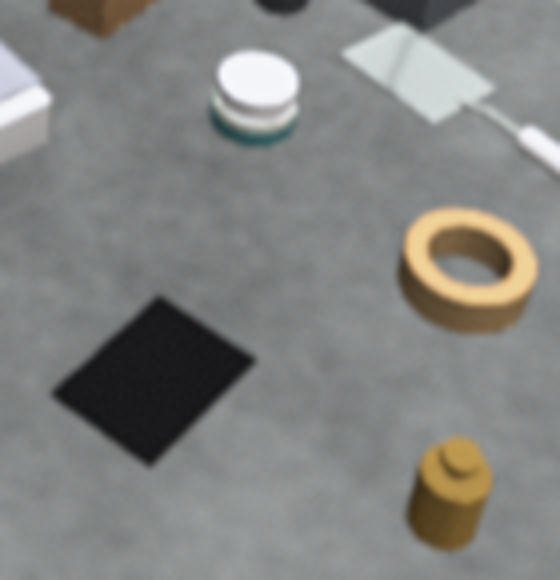

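```bash
cat > m0.py <<'E'
from h import *
off={'tl':('top',150,130),'tr':('top',290,130),'sl':('side',210,120),'sr':('side',330,200)}
def b(k,pts,z):
    n,ox,oy=off[k]; p=(np.array(pts,float).reshape(-1,2)+.5)/4-.5+[ox,oy]; return back(n,p,z)[:,:2]
L=[('tall','tl',[95.5,313],78),('tall','sl',[79,56],78),('short','tr',[298,160],42),('short','sr',[258,78],42),('short','sl',[736,399],42),
('tin','tl',[465,147],36),('tin','sl',[437,184],36),('round','tl',[366.5,350],3),('round','sl',[205,250],3),
('pan','tl',[(610,288),(770,298),(755,455),(595,440)],55),('pan','tr',[(50,288),(210,298),(195,455),(35,440)],55),('pan','sl',[(260,370),(415,302),(520,402),(360,473)],55),
('rect','tr',[(386,356),(469,347),(488,463),(404,474)],3),('rect','sr',[(158,296),(256,360),(151,465),(53,393)],3),
('carton','tl',[(633,85),(694,79),(706,180),(645,186)],60),('carton','sl',[(533,268),(600,222),(658,244),(583,292)],60),
('weight','tr',[646,342],46),('weight','sr',[462,448],62),('weight','tr',[652,340],62)]
for n,k,p,z in L:
    q=b(k,p,z); s=''
    if len(q)==4:
        e=[q[1]-q[0],q[2]-q[1],q[2]-q[3],q[3]-q[0]]; s=[(round(float(np.hypot(*v))),round(float(np.degrees(np.arctan2(v[1],v[0]))),1)) for v in e]
    print(n,k,q.mean(0).round(1),s)
E
python3 m0.py
python3 - <<'E'
from h import *
# dark pads by threshold
for n,box in(("top",{'round':(225,255,200,235),'rect':(380,420,210,255)}),("side",{'round':(240,285,165,200),'rect':(335,400,265,320)})):
    g=cv2.imread(f"pics/{n}0.png",0)
    for k,(a,b,c,d) in box.items():
        sub=g[c:d,a:b].astype(float); bg=np.median(np.r_[sub[0],sub[-1]]); w=np.clip((bg-15-sub)/(bg-50),0,1)
        yy,xx=np.mgrid[c:d,a:b]; m=np.array([(xx*w).sum(),(yy*w).sum()])/w.sum()
        ang=''
        if k=='rect':
            cn=(w>.45).astype(np.uint8); cs=max(cv2.findContours(cn,0,1)[0],key=len); pts=back(n,cs.reshape(-1,2)+[a,c],3)[:,:2]; r=cv2.minAreaRect(pts.astype(np.float32)); ang=r
        print(n,k,m.round(2),back(n,m,3).round(1),ang)
E
```

```text
tall tl [520.6 463.8] 
tall sl [522.9 462.7] 
short tr [ 672.7 -166.2] 
short sr [ 672.7 -168.4] 
short sl [ 670.8 -168.2] 
tin tl [680.2 170.6] 
tin sl [680.5 170.3] 
round tl [507.7 251.1] 
round sl [506.5 249. ] 
pan tl [486.2 -19.1] [(134, -92.6), (132, 175.0), (132, -94.4), (128, 175.9)]
pan tr [486.2 -19.1] [(134, -92.6), (132, 175.0), (132, -94.4), (128, 175.9)]
pan sl [485.5 -21.4] [(130, -2.5), (130, -95.4), (125, -5.2), (124, -93.3)]
rect tr [ 465.8 -286.4] [(72, -82.7), (100, -172.2), (72, -81.5), (102, -172.3)]
rect sr [ 464.  -288.1] [(74, -81.6), (102, -171.6), (73, -82.1), (101, -171.2)]
carton tl [689.2  -4.8] [(52, -83.1), (90, -172.7), (52, -83.2), (90, -172.3)]
carton sl [689.6  -4.1] [(80, 9.2), (50, -73.0), (85, 6.1), (45, -78.2)]
weight tr [ 518.8 -454.8] 
weight sr [ 520.4 -454.4] 
weight tr [ 517.4 -455.5] 
top round [241.11 217.22] [[507.3 251.6   3. ]] 
top rect [398.72 232.29] [[ 464.9 -286.2    3. ]] ((465.2325439453125, -286.30841064453125), (102.53543090820312, 72.22508239746094), 8.470548629760742)
side round [260.62 182.32] [[505.3 248.6   3. ]] 
side rect [367.91 294.47] [[ 461.5 -289.     3. ]] ((463.4181213378906, -287.19659423828125), (105.2520980834961, 74.27430725097656), 8.379864692687988)
```

```bash
cat > g.py <<'E'
import sys
from h import *
from scipy.spatial.transform import Rotation as R
# usage: g.py X Y Z yaw(deg, of jaw axis relative to world y)
x,y,z,yaw=map(float,sys.argv[1:5]); s=robot.get_state(); r=R.from_quat(s["tcp_rot"]); M=r.as_matrix()
T=np.c_[[-np.cos(np.radians(yaw)),-np.sin(np.radians(yaw)),0],[-np.sin(np.radians(yaw)),np.cos(np.radians(yaw)),0],[0,0,-1]]
v=(M.T@T); sp=np.degrees(np.arctan2(v[1,0],v[0,0])); sp=(sp+90)%180-90
d=M.T@(np.array([x,y,z])-s["ee_pos"])
print("t",round(s["time"],2),"ee",s["ee_pos"].round(1),"gap",round(s["finger_gap"],1),"q6",s["joint_pos"][5].round(2)); print("x,y,z",(d/1000).round(4),"spin",round(sp/180,4))
E
python3 g.py 521.5 463 150 0
```

```text
t 0.1 ee [149.6 528.8 230.2] gap 85.6 q6 -0.1
x,y,z [-0.3758  0.0381  0.0801] spin -0.0878
```

Emit:
{"fn": "apply_moves", "kwargs": {
  "newtons": 40,
  "plan": [
    {"x": -0.376, "y": 0.038, "z": 0.08, "spin": -0.088, "grip": -1},
    {"x": -0.376, "y": 0.038, "z": 0.08, "spin": -0.088, "grip": -1},
    {"x": -0.376, "y": 0.038, "z": 0.08, "spin": -0.088, "grip": -1},
    {"x": -0.376, "y": 0.038, "z": 0.08, "spin": -0.088, "grip": -1},
    {"x": -0.376, "y": 0.038, "z": 0.08, "spin": -0.088, "grip": -1},
    {"x": -0.376, "y": 0.038, "z": 0.08, "spin": -0.088, "grip": -1},
    {"x": -0.376, "y": 0.038, "z": 0.08, "spin": -0.088, "grip": -1},
    {"x": -0.376, "y": 0.038, "z": 0.08, "spin": -0.088, "grip": -1}
  ]
}}

```text
time: 0.77
ee_pos: [467.3, 472.5, 162.2]
tcp_rot: [-0.0, 1.0, -0.0, -0.0]
contact_force: [-0.4, 0.9, 0.5]
finger_gap: 85.1
```

```bash
python3 g.py 521.5 463 120 0
```

```text
t 0.77 ee [467.3 472.5 162.2] gap 85.1 q6 -0.87
x,y,z [-0.0542 -0.0095  0.0422] spin 0.0002
```

Emit:
{"fn": "apply_moves", "kwargs": {
  "plan": [
    {"x": -0.05, "y": -0.009, "z": 0.03, "grip": -1},
    {"x": -0.05, "y": -0.009, "z": 0.04, "grip": -1},
    {"x": -0.05, "y": -0.009, "z": 0.04, "grip": -1},
    {"x": -0.05, "y": -0.009, "z": 0.04, "grip": -1},
    {"x": -0.05, "y": -0.009, "z": 0.04, "grip": -1},
    {"x": -0.05, "y": -0.009, "z": 0.04, "grip": -1},
    {"x": -0.05, "y": -0.009, "z": 0.04, "grip": -1},
    {"x": -0.05, "y": -0.009, "z": 0.04, "grip": -1}
  ]
}}

```text
invalid input
```

```bash
python3 g.py 521.5 463 20 0
```

```text
t 0.77 ee [467.3 472.5 162.2] gap 85.1 q6 -0.87
x,y,z [-0.0543 -0.0094  0.1422] spin 0.0002
```

Emit:
{"fn": "apply_moves", "kwargs": {
  "newtons": 40,
  "plan": [
    {"x": -0.05, "y": -0.009, "z": 0.03, "spin": 0, "grip": -1},
    {"x": -0.05, "y": -0.009, "z": 0.04, "spin": 0, "grip": -1},
    {"x": -0.05, "y": -0.009, "z": 0.04, "spin": 0, "grip": -1},
    {"x": -0.05, "y": -0.009, "z": 0.04, "spin": 0, "grip": -1},
    {"x": -0.05, "y": -0.009, "z": 0.04, "spin": 0, "grip": -1},
    {"x": -0.05, "y": -0.009, "z": 0.04, "spin": 0, "grip": -1},
    {"x": -0.05, "y": -0.009, "z": 0.04, "spin": 0, "grip": -1},
    {"x": -0.05, "y": -0.009, "z": 0.04, "spin": 0, "grip": -1}
  ]
}}

```text
time: 1.43
ee_pos: [515.0, 465.5, 125.5]
tcp_rot: [-0.001, 1.0, 0.001, 0.001]
contact_force: [-0.6, 0.1, 1.0]
finger_gap: 85.4
```

```bash
python3 g.py 521.5 463 20 0
```

```text
t 1.43 ee [515.  465.5 125.5] gap 85.4 q6 -0.92
x,y,z [-0.0062 -0.0028  0.1055] spin 0.0008
```

Emit:
{"fn": "apply_moves", "kwargs": {
  "plan": [
    {"x": -0.006, "y": -0.003, "z": 0.01, "spin": 0.001, "grip": -1},
    {"x": -0.006, "y": -0.003, "z": 0.04, "spin": 0.001, "grip": -1},
    {"x": -0.006, "y": -0.003, "z": 0.075, "spin": 0.001, "grip": -1},
    {"x": -0.006, "y": -0.003, "z": 0.105, "spin": 0.001, "grip": -1},
    {"x": -0.006, "y": -0.003, "z": 0.105, "spin": 0.001, "grip": -1},
    {"x": -0.006, "y": -0.003, "z": 0.105, "spin": 0.001, "grip": -1},
    {"x": -0.006, "y": -0.003, "z": 0.105, "spin": 0.001, "grip": 1},
    {"x": -0.006, "y": -0.003, "z": 0.105, "spin": 0.001, "grip": 1}
  ],
  "newtons": 40
}}

```text
time: 2.1
ee_pos: [523.5, 462.8, 22.0]
tcp_rot: [0.001, 1.0, 0.002, 0.002]
contact_force: [0.8, 0.0, 0.8]
finger_gap: 63.8
```

Emit:
{"fn": "apply_moves", "kwargs": {
  "plan": [
    {"x": 0, "y": 0, "z": 0, "spin": 0, "grip": 1},
    {"x": 0, "y": 0, "z": 0, "spin": 0, "grip": 1},
    {"x": 0, "y": 0, "z": 0, "spin": 0, "grip": 1},
    {"x": 0, "y": 0, "z": 0, "spin": 0, "grip": 1},
    {"x": 0, "y": 0, "z": 0, "spin": 0, "grip": 1},
    {"x": 0, "y": 0, "z": 0, "spin": 0, "grip": 1},
    {"x": 0, "y": 0, "z": 0, "spin": 0, "grip": 1},
    {"x": 0, "y": 0, "z": 0, "spin": 0, "grip": 1}
  ],
  "newtons": 40
}}

```text
time: 2.77
ee_pos: [523.6, 463.1, 22.5]
tcp_rot: [0.001, 1.0, 0.002, 0.003]
contact_force: [0.6, 1.1, 7.0]
finger_gap: 51.5
```

```bash
python3 g.py 475.5 -153.3 160 0
```

```text
t 2.77 ee [523.6 463.1  22.5] gap 51.5 q6 -0.93
x,y,z [ 0.0459 -0.6159 -0.1405] spin -0.0007
```

Emit:
{"fn": "apply_moves", "kwargs": {
  "plan": [
    {"x": 0, "y": 0, "z": -0.03, "spin": 0, "grip": 1},
    {"x": 0, "y": 0, "z": -0.07, "spin": 0, "grip": 1},
    {"x": 0, "y": 0, "z": -0.11, "spin": 0, "grip": 1},
    {"x": 0.046, "y": -0.616, "z": -0.14, "spin": 0, "grip": 1},
    {"x": 0.046, "y": -0.616, "z": -0.14, "spin": 0, "grip": 1},
    {"x": 0.046, "y": -0.616, "z": -0.14, "spin": 0, "grip": 1},
    {"x": 0.046, "y": -0.616, "z": -0.14, "spin": 0, "grip": 1},
    {"x": 0.046, "y": -0.616, "z": -0.14, "spin": 0, "grip": 1}
  ],
  "newtons": 40
}}

```text
time: 3.43
ee_pos: [505.0, 252.1, 138.9]
tcp_rot: [0.001, 1.0, -0.0, 0.0]
contact_force: [0.8, -0.4, -0.7]
finger_gap: 51.3
```

```bash
python3 g.py 475.5 -153.3 130 0
```

```text
t 3.43 ee [505.  252.1 138.9] gap 51.3 q6 -1.21
x,y,z [ 0.0288 -0.4055  0.009 ] spin -0.0006
```

Emit:
{"fn": "apply_moves", "kwargs": {
  "plan": [
    {"x": 0.029, "y": -0.4, "z": 0, "spin": 0, "grip": 1},
    {"x": 0.029, "y": -0.4, "z": 0, "spin": 0, "grip": 1},
    {"x": 0.029, "y": -0.4, "z": 0, "spin": 0, "grip": 1},
    {"x": 0.029, "y": -0.4, "z": 0, "spin": 0, "grip": 1},
    {"x": 0.029, "y": -0.4, "z": 0, "spin": 0, "grip": 1},
    {"x": 0.029, "y": -0.4, "z": 0, "spin": 0, "grip": 1},
    {"x": 0.029, "y": -0.4, "z": 0, "spin": 0, "grip": 1},
    {"x": 0.029, "y": -0.4, "z": 0, "spin": 0, "grip": 1}
  ],
  "newtons": 40
}}

```text
time: 4.1
ee_pos: [480.0, -80.4, 139.1]
tcp_rot: [0.001, 1.0, -0.0, 0.001]
contact_force: [1.4, -0.1, -1.0]
finger_gap: 51.2
```

```bash
python3 g.py 475.5 -153.3 80 0
```

```text
t 4.1 ee [480.  -80.4 139.1] gap 51.2 q6 -1.85
x,y,z [ 0.0044 -0.0729  0.0591] spin -0.0008
```

Emit:
{"fn": "apply_moves", "kwargs": {
  "plan": [
    {"x": 0.004, "y": -0.035, "z": 0, "spin": 0, "grip": 1},
    {"x": 0.004, "y": -0.068, "z": 0, "spin": 0, "grip": 1},
    {"x": 0.004, "y": -0.068, "z": 0.02, "spin": 0, "grip": 1},
    {"x": 0.004, "y": -0.068, "z": 0.05, "spin": 0, "grip": 1},
    {"x": 0.004, "y": -0.068, "z": 0.05, "spin": 0, "grip": 1},
    {"x": 0.004, "y": -0.068, "z": 0.05, "spin": 0, "grip": 1},
    {"x": 0.004, "y": -0.068, "z": 0.05, "spin": 0, "grip": 1},
    {"x": 0.004, "y": -0.068, "z": 0.05, "spin": 0, "grip": 1}
  ],
  "newtons": 40
}}

```text
time: 4.77
ee_pos: [477.8, -146.5, 90.6]
tcp_rot: [0.001, 1.0, -0.001, 0.002]
contact_force: [-0.1, 1.1, -1.4]
finger_gap: 51.3
```

```bash
python3 g.py 476.5 -153.3 23 0
```

```text
t 4.77 ee [ 477.8 -146.5   90.6] gap 51.3 q6 -1.98
x,y,z [ 0.0015 -0.0067  0.0676] spin -0.0005
```

Emit:
{"fn": "apply_moves", "kwargs": {
  "plan": [
    {"x": 0.0015, "y": -0.007, "z": 0.01, "spin": 0, "grip": 1},
    {"x": 0.0015, "y": -0.007, "z": 0.03, "spin": 0, "grip": 1},
    {"x": 0.0015, "y": -0.007, "z": 0.05, "spin": 0, "grip": 1},
    {"x": 0.0015, "y": -0.007, "z": 0.06, "spin": 0, "grip": 1},
    {"x": 0.0015, "y": -0.007, "z": 0.065, "spin": 0, "grip": 1},
    {"x": 0.0015, "y": -0.007, "z": 0.067, "spin": 0, "grip": 1},
    {"x": 0.0015, "y": -0.007, "z": 0.067, "spin": 0, "grip": 1},
    {"x": 0.0015, "y": -0.007, "z": 0.067, "spin": 0, "grip": 1}
  ],
  "newtons": 40
}}

```text
time: 5.43
ee_pos: [476.0, -153.8, 22.5]
tcp_rot: [0.001, 1.0, -0.0, 0.001]
contact_force: [-0.4, -0.6, -1.2]
finger_gap: 51.0
```

```bash
python3 g.py 672 -167.5 160 0
```

```text
t 5.43 ee [ 476.  -153.8   22.5] gap 51.0 q6 -1.99
x,y,z [-0.1964 -0.0134 -0.1371] spin -0.0007
```

Placed; I'll release partway, rise, and check the result.

Emit:
{"fn": "apply_moves", "kwargs": {
  "plan": [
    {"x": 0, "y": 0, "z": 0, "spin": 0, "grip": -0.53},
    {"x": 0, "y": 0, "z": 0, "spin": 0, "grip": -0.53},
    {"x": 0, "y": 0, "z": 0, "spin": 0, "grip": -0.53},
    {"x": 0, "y": 0, "z": 0, "spin": 0, "grip": -0.53},
    {"x": 0, "y": 0, "z": -0.03, "spin": 0, "grip": -0.53},
    {"x": 0, "y": 0, "z": -0.07, "spin": 0, "grip": -0.53},
    {"x": 0, "y": 0, "z": -0.11, "spin": 0, "grip": -1},
    {"x": -0.05, "y": 0, "z": -0.13, "spin": 0, "grip": -1}
  ],
  "newtons": 40
}}

```text
time: 6.1
ee_pos: [512.5, -154.5, 154.6]
tcp_rot: [0.002, 1.0, -0.002, 0.003]
contact_force: [0.5, -1.6, 1.8]
finger_gap: 84.9
```

```bash
python3 g.py 672 -167.5 90 0
```

```text
t 6.1 ee [ 512.5 -154.5  154.6] gap 84.9 q6 -1.96
x,y,z [-0.1592 -0.012   0.0657] spin -0.0014
```

Emit:
{"fn": "apply_moves", "kwargs": {
  "plan": [
    {"x": -0.155, "y": -0.012, "z": 0, "spin": -0.001, "grip": -1},
    {"x": -0.155, "y": -0.012, "z": 0, "spin": -0.001, "grip": -1},
    {"x": -0.155, "y": -0.012, "z": 0, "spin": -0.001, "grip": -1},
    {"x": -0.155, "y": -0.012, "z": 0.03, "spin": -0.001, "grip": -1},
    {"x": -0.155, "y": -0.012, "z": 0.06, "spin": -0.001, "grip": -1},
    {"x": -0.155, "y": -0.012, "z": 0.06, "spin": -0.001, "grip": -1},
    {"x": -0.155, "y": -0.012, "z": 0.06, "spin": -0.001, "grip": -1},
    {"x": -0.155, "y": -0.012, "z": 0.06, "spin": -0.001, "grip": -1}
  ]
}}

```text
time: 6.77
ee_pos: [668.7, -166.1, 88.4]
tcp_rot: [-0.0, 1.0, -0.0, 0.0]
contact_force: [-0.3, -0.4, 0.8]
finger_gap: 85.3
```

```bash
python3 g.py 672 -167.5 4 0; python3 - <<'E'
from h import *
for n in("side","top"): cv2.imwrite(f"pics/{n}1.png",cams.read_camera(n)[:,:,::-1])
t=cv2.imread("pics/top1.png")
cv2.imwrite("pics/t1.png",cv2.resize(t[130:270,290:480],None,fx=4,fy=4,interpolation=cv2.INTER_CUBIC))
s=cv2.imread("pics/side1.png")
cv2.imwrite("pics/s1.png",cv2.resize(s[170:320,290:470],None,fx=4,fy=4,interpolation=cv2.INTER_CUBIC))
E
```

```text
t 6.77 ee [ 668.7 -166.1   88.4] gap 85.3 q6 -1.9
x,y,z [-0.0032 -0.0014  0.0844] spin 0.0001
```

View pics/t1.png

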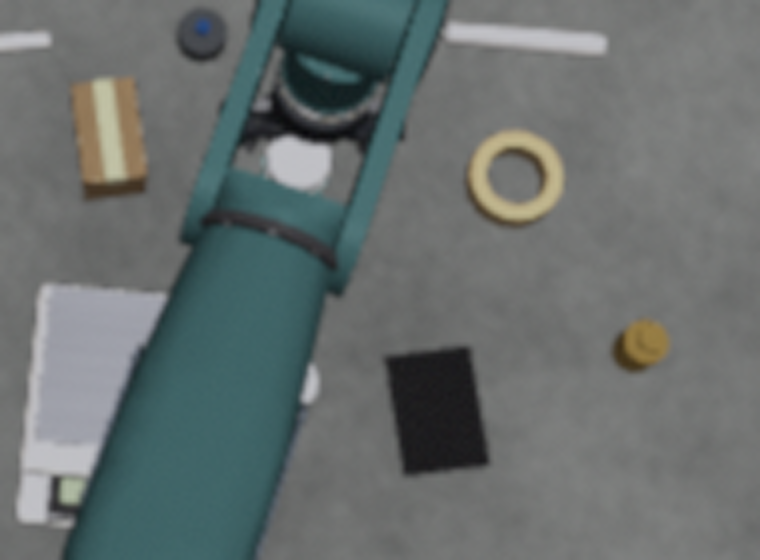

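View pics/s1.png

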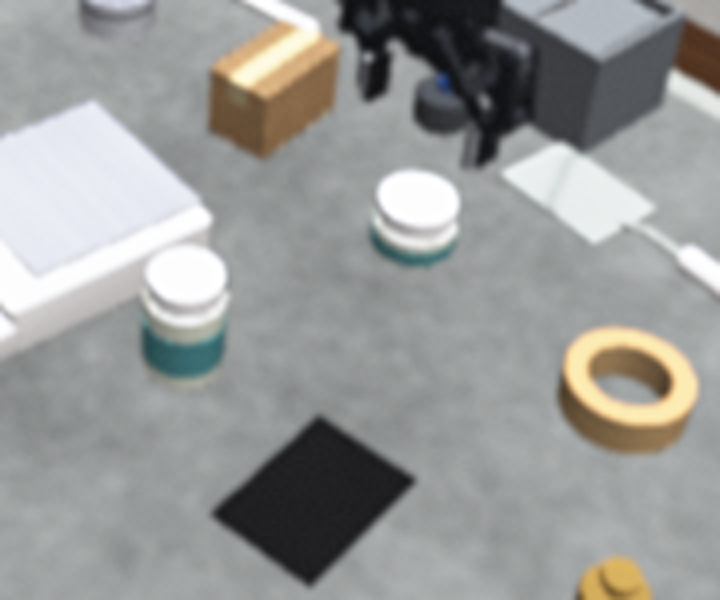

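The tall jar stands upright beside the scale (side crop cap at 185,276). I'll check its exact place later. The short jar is next.

Emit:
{"fn": "apply_moves", "kwargs": {
  "plan": [
    {"x": -0.003, "y": -0.0015, "z": 0, "spin": 0, "grip": -1},
    {"x": -0.003, "y": -0.0015, "z": 0.03, "spin": 0, "grip": -1},
    {"x": -0.003, "y": -0.0015, "z": 0.06, "spin": 0, "grip": -1},
    {"x": -0.003, "y": -0.0015, "z": 0.084, "spin": 0, "grip": -1},
    {"x": -0.003, "y": -0.0015, "z": 0.084, "spin": 0, "grip": -1},
    {"x": -0.003, "y": -0.0015, "z": 0.084, "spin": 0, "grip": 1},
    {"x": -0.003, "y": -0.0015, "z": 0.084, "spin": 0, "grip": 1},
    {"x": -0.003, "y": -0.0015, "z": 0.084, "spin": 0, "grip": 1}
  ],
  "newtons": 40
}}

```text
time: 7.53
ee_pos: [674.1, -168.2, 7.4]
tcp_rot: [-0.0, 1.0, -0.001, 0.003]
contact_force: [0.6, -0.4, -0.6]
finger_gap: 56.8
```

Emit:
{"fn": "apply_moves", "kwargs": {
  "plan": [
    {"x": 0, "y": 0, "z": 0, "spin": 0, "grip": 1},
    {"x": 0, "y": 0, "z": 0, "spin": 0, "grip": 1},
    {"x": 0, "y": 0, "z": 0, "spin": 0, "grip": 1},
    {"x": 0, "y": 0, "z": 0, "spin": 0, "grip": 1},
    {"x": 0, "y": 0, "z": 0, "spin": 0, "grip": 1},
    {"x": 0, "y": 0, "z": 0, "spin": 0, "grip": 1},
    {"x": 0, "y": 0, "z": 0, "spin": 0, "grip": 1},
    {"x": 0, "y": 0, "z": 0, "spin": 0, "grip": 1}
  ],
  "newtons": 40
}}

```text
time: 8.2
ee_pos: [674.0, -168.2, 7.1]
tcp_rot: [-0.0, 1.0, -0.001, 0.003]
contact_force: [-0.1, -0.5, 6.9]
finger_gap: 56.2
```

```bash
python3 g.py 506.5 250.3 120 0
```

```text
t 8.2 ee [ 674.  -168.2    7.1] gap 56.2 q6 -1.9
x,y,z [ 0.1666  0.4184 -0.1149] spin 0.0002
```

Emit:
{"fn": "apply_moves", "kwargs": {
  "plan": [
    {"x": 0, "y": 0, "z": -0.03, "spin": 0, "grip": 1},
    {"x": 0, "y": 0, "z": -0.07, "spin": 0, "grip": 1},
    {"x": 0, "y": 0, "z": -0.11, "spin": 0, "grip": 1},
    {"x": 0.167, "y": 0.418, "z": -0.12, "spin": 0, "grip": 1},
    {"x": 0.167, "y": 0.418, "z": -0.12, "spin": 0, "grip": 1},
    {"x": 0.167, "y": 0.418, "z": -0.12, "spin": 0, "grip": 1},
    {"x": 0.167, "y": 0.418, "z": -0.12, "spin": 0, "grip": 1},
    {"x": 0.167, "y": 0.418, "z": -0.12, "spin": 0, "grip": 1}
  ],
  "newtons": 40
}}

```text
time: 8.87
ee_pos: [593.3, 27.4, 118.2]
tcp_rot: [-0.0, 1.0, 0.0, 0.0]
contact_force: [-0.0, -0.3, -1.2]
finger_gap: 56.6
```

```bash
python3 g.py 507 250.3 120 0
```

```text
t 8.87 ee [593.3  27.4 118.2] gap 56.6 q6 -1.62
x,y,z [ 0.0863  0.2229 -0.0018] spin 0.0
```

Emit:
{"fn": "apply_moves", "kwargs": {
  "plan": [
    {"x": 0.086, "y": 0.22, "z": 0, "spin": 0, "grip": 1},
    {"x": 0.086, "y": 0.22, "z": 0, "spin": 0, "grip": 1},
    {"x": 0.086, "y": 0.22, "z": 0, "spin": 0, "grip": 1},
    {"x": 0.086, "y": 0.22, "z": 0, "spin": 0, "grip": 1},
    {"x": 0.086, "y": 0.22, "z": 0, "spin": 0, "grip": 1},
    {"x": 0.086, "y": 0.22, "z": 0.03, "spin": 0, "grip": 1},
    {"x": 0.086, "y": 0.22, "z": 0.06, "spin": 0, "grip": 1},
    {"x": 0.086, "y": 0.22, "z": 0.06, "spin": 0, "grip": 1}
  ],
  "newtons": 40
}}

```text
time: 9.53
ee_pos: [502.9, 246.0, 51.7]
tcp_rot: [-0.002, 1.0, -0.002, -0.006]
contact_force: [-1.7, -1.9, -3.4]
finger_gap: 56.7
```

```bash
python3 g.py 507.5 250.3 10 0
```

```text
t 9.53 ee [502.9 246.   51.7] gap 56.7 q6 -1.22
x,y,z [-0.0051  0.0044  0.0416] spin 0.0014
```

Emit:
{"fn": "apply_moves", "kwargs": {
  "plan": [
    {"x": -0.005, "y": 0.004, "z": 0.01, "spin": 0, "grip": 1},
    {"x": -0.005, "y": 0.004, "z": 0.02, "spin": 0, "grip": 1},
    {"x": -0.005, "y": 0.004, "z": 0.03, "spin": 0, "grip": 1},
    {"x": -0.005, "y": 0.004, "z": 0.03, "spin": 0, "grip": 1},
    {"x": -0.005, "y": 0.004, "z": 0.03, "spin": 0, "grip": 1},
    {"x": -0.005, "y": 0.004, "z": 0.03, "spin": 0, "grip": 1},
    {"x": -0.005, "y": 0.004, "z": 0.03, "spin": 0, "grip": 1},
    {"x": -0.005, "y": 0.004, "z": 0.03, "spin": 0, "grip": 1}
  ],
  "newtons": 40
}}

```text
time: 10.2
ee_pos: [513.8, 249.9, 28.6]
tcp_rot: [-0.0, 1.0, 0.0, 0.001]
contact_force: [0.0, -0.0, -1.4]
finger_gap: 56.3
```

```bash
python3 g.py 507.5 250.3 10 0
```

```text
t 10.2 ee [513.8 249.9  28.6] gap 56.3 q6 -1.22
x,y,z [0.0064 0.0004 0.0186] spin 0.0001
```

Emit:
{"fn": "apply_moves", "kwargs": {
  "plan": [
    {"x": 0.006, "y": 0.0005, "z": 0.01, "spin": 0, "grip": 1},
    {"x": 0.006, "y": 0.0005, "z": 0.015, "spin": 0, "grip": 1},
    {"x": 0.006, "y": 0.0005, "z": 0.018, "spin": 0, "grip": 1},
    {"x": 0.006, "y": 0.0005, "z": 0.018, "spin": 0, "grip": 1},
    {"x": 0.006, "y": 0.0005, "z": 0.018, "spin": 0, "grip": 1},
    {"x": 0.006, "y": 0.0005, "z": 0.018, "spin": 0, "grip": 1},
    {"x": 0.006, "y": 0.0005, "z": 0.018, "spin": 0, "grip": 1},
    {"x": 0.006, "y": 0.0005, "z": 0.018, "spin": 0, "grip": 1}
  ],
  "newtons": 40
}}

```text
time: 10.87
ee_pos: [506.0, 250.4, 10.0]
tcp_rot: [-0.0, 1.0, -0.0, -0.001]
contact_force: [-4.7, -1.3, 5.0]
finger_gap: 56.6
```

```bash
python3 g.py 507.5 250.3 10 0
```

```text
t 10.87 ee [506.  250.4  10. ] gap 56.6 q6 -1.21
x,y,z [-0.0015 -0.0001  0.    ] spin 0.0003
```

Contact with the pad (5 N). Releasing.

Emit:
{"fn": "apply_moves", "kwargs": {
  "plan": [
    {"x": 0, "y": 0, "z": 0, "spin": 0, "grip": 1},
    {"x": 0, "y": 0, "z": 0, "spin": 0, "grip": -1},
    {"x": 0, "y": 0, "z": 0, "spin": 0, "grip": -1},
    {"x": 0, "y": 0, "z": 0, "spin": 0, "grip": -1},
    {"x": 0, "y": 0, "z": 0, "spin": 0, "grip": -1},
    {"x": 0, "y": 0, "z": -0.03, "spin": 0, "grip": -1},
    {"x": 0, "y": 0, "z": -0.07, "spin": 0, "grip": -1},
    {"x": 0, "y": 0, "z": -0.1, "spin": 0, "grip": -1}
  ],
  "newtons": 40
}}

```text
time: 11.53
ee_pos: [507.3, 250.4, 111.2]
tcp_rot: [-0.0, 1.0, 0.0, 0.0]
contact_force: [1.9, 1.5, 0.6]
finger_gap: 85.8
```

```bash
python3 g.py 680.3 170.5 100 0
```

```text
t 11.53 ee [507.3 250.4 111.2] gap 85.8 q6 -1.21
x,y,z [-0.1729 -0.08    0.0112] spin 0.0002
```

Now the tin.

Emit:
{"fn": "apply_moves", "kwargs": {
  "plan": [
    {"x": -0.172, "y": -0.08, "z": 0.01, "spin": 0, "grip": -1},
    {"x": -0.172, "y": -0.08, "z": 0.01, "spin": 0, "grip": -1},
    {"x": -0.172, "y": -0.08, "z": 0.01, "spin": 0, "grip": -1},
    {"x": -0.172, "y": -0.08, "z": 0.01, "spin": 0, "grip": -1},
    {"x": -0.172, "y": -0.08, "z": 0.01, "spin": 0, "grip": -1},
    {"x": -0.172, "y": -0.08, "z": 0.03, "spin": 0, "grip": -1},
    {"x": -0.172, "y": -0.08, "z": 0.03, "spin": 0, "grip": -1},
    {"x": -0.172, "y": -0.08, "z": 0.03, "spin": 0, "grip": -1}
  ],
  "newtons": 40
}}

```text
time: 12.2
ee_pos: [677.8, 170.2, 77.0]
tcp_rot: [-0.0, 1.0, -0.0, -0.003]
contact_force: [-0.5, 0.6, -0.0]
finger_gap: 85.3
```

```bash
python3 g.py 680.3 170.5 5 0
```

```text
t 12.2 ee [677.8 170.2  77. ] gap 85.3 q6 -1.41
x,y,z [-0.0029  0.0003  0.072 ] spin 0.0001
```

Emit:
{"fn": "apply_moves", "kwargs": {
  "plan": [
    {"x": -0.002, "y": 0, "z": 0.015, "spin": 0, "grip": -1},
    {"x": -0.002, "y": 0, "z": 0.04, "spin": 0, "grip": -1},
    {"x": -0.002, "y": 0, "z": 0.065, "spin": 0, "grip": -1},
    {"x": -0.002, "y": 0, "z": 0.07, "spin": 0, "grip": -1},
    {"x": -0.002, "y": 0, "z": 0.07, "spin": 0, "grip": -1},
    {"x": -0.002, "y": 0, "z": 0.07, "spin": 0, "grip": 1},
    {"x": -0.002, "y": 0, "z": 0.07, "spin": 0, "grip": 1},
    {"x": -0.002, "y": 0, "z": 0.07, "spin": 0, "grip": 1}
  ],
  "newtons": 40
}}

```text
time: 12.87
ee_pos: [683.1, 171.1, 13.0]
tcp_rot: [-0.0, 1.0, 0.001, 0.003]
contact_force: [0.5, 0.1, -0.5]
finger_gap: 60.1
```

Emit:
{"fn": "apply_moves", "kwargs": {
  "plan": [
    {"x": 0, "y": 0, "z": 0, "spin": 0, "grip": 1},
    {"x": 0, "y": 0, "z": 0, "spin": 0, "grip": 1},
    {"x": 0, "y": 0, "z": 0, "spin": 0, "grip": 1},
    {"x": 0, "y": 0, "z": 0, "spin": 0, "grip": 1},
    {"x": 0, "y": 0, "z": 0, "spin": 0, "grip": 1},
    {"x": 0, "y": 0, "z": 0, "spin": 0, "grip": 1},
    {"x": 0, "y": 0, "z": 0, "spin": 0, "grip": 1},
    {"x": 0, "y": 0, "z": 0, "spin": 0, "grip": 1}
  ],
  "newtons": 40
}}

```text
time: 13.53
ee_pos: [682.9, 171.0, 12.6]
tcp_rot: [-0.0, 1.0, 0.001, 0.002]
contact_force: [0.1, 1.4, 6.3]
finger_gap: 60.7
```

```bash
python3 g.py 486 -19.3 120 0
```

```text
t 13.53 ee [682.9 171.   12.6] gap 60.7 q6 -1.41
x,y,z [ 0.1966 -0.19   -0.1086] spin 0.0002
```

Gripped high on the tin (TCP z 12.6), so I'll regrasp lower.

Emit:
{"fn": "apply_moves", "kwargs": {
  "plan": [
    {"x": 0, "y": 0, "z": 0, "spin": 0, "grip": -0.8},
    {"x": 0, "y": 0, "z": 0, "spin": 0, "grip": -0.8},
    {"x": 0, "y": 0, "z": 0, "spin": 0, "grip": -0.8},
    {"x": 0.002, "y": -0.001, "z": 0.007, "spin": 0, "grip": -0.8},
    {"x": 0.002, "y": -0.001, "z": 0.007, "spin": 0, "grip": -0.8},
    {"x": 0.002, "y": -0.001, "z": 0.007, "spin": 0, "grip": 1},
    {"x": 0.002, "y": -0.001, "z": 0.007, "spin": 0, "grip": 1},
    {"x": 0.002, "y": -0.001, "z": 0.007, "spin": 0, "grip": 1}
  ],
  "newtons": 40
}}

```text
time: 14.2
ee_pos: [679.2, 169.5, 2.5]
tcp_rot: [-0.0, 1.0, -0.0, -0.0]
contact_force: [0.4, -0.4, -1.6]
finger_gap: 61.4
```

Emit:
{"fn": "apply_moves", "kwargs": {
  "plan": [
    {"x": 0, "y": 0, "z": 0, "spin": 0, "grip": 1},
    {"x": 0, "y": 0, "z": 0, "spin": 0, "grip": 1},
    {"x": 0, "y": 0, "z": 0, "spin": 0, "grip": 1},
    {"x": 0, "y": 0, "z": 0, "spin": 0, "grip": 1},
    {"x": 0, "y": 0, "z": 0, "spin": 0, "grip": 1},
    {"x": 0, "y": 0, "z": 0, "spin": 0, "grip": 1},
    {"x": 0, "y": 0, "z": 0, "spin": 0, "grip": 1},
    {"x": 0, "y": 0, "z": 0, "spin": 0, "grip": 1}
  ],
  "newtons": 40
}}

```text
time: 14.87
ee_pos: [679.2, 169.5, 2.6]
tcp_rot: [-0.0, 1.0, 0.0, 0.0]
contact_force: [0.0, 0.1, -0.8]
finger_gap: 61.0
```

```bash
python3 g.py 486 -19.3 130 0
```

```text
t 14.87 ee [679.2 169.5   2.6] gap 61.0 q6 -1.41
x,y,z [ 0.1934 -0.1887 -0.1274] spin 0.0002
```

Emit:
{"fn": "apply_moves", "kwargs": {
  "plan": [
    {"x": 0, "y": 0, "z": -0.03, "spin": 0, "grip": 1},
    {"x": 0, "y": 0, "z": -0.07, "spin": 0, "grip": 1},
    {"x": 0.02, "y": -0.02, "z": -0.1, "spin": 0, "grip": 1},
    {"x": 0.193, "y": -0.188, "z": -0.127, "spin": 0, "grip": 1},
    {"x": 0.193, "y": -0.188, "z": -0.127, "spin": 0, "grip": 1},
    {"x": 0.193, "y": -0.188, "z": -0.127, "spin": 0, "grip": 1},
    {"x": 0.193, "y": -0.188, "z": -0.127, "spin": 0, "grip": 1},
    {"x": 0.193, "y": -0.188, "z": -0.127, "spin": 0, "grip": 1}
  ],
  "newtons": 40
}}

```text
time: 15.53
ee_pos: [509.2, 4.2, 126.1]
tcp_rot: [-0.001, 1.0, -0.0, 0.0]
contact_force: [0.0, -1.1, -0.9]
finger_gap: 61.1
```

Emit:
{"fn": "apply_moves", "kwargs": {
  "plan": [
    {"x": 0.045, "y": -0.045, "z": 0, "spin": 0, "grip": 1},
    {"x": 0.045, "y": -0.045, "z": 0, "spin": 0, "grip": 1},
    {"x": 0.045, "y": -0.045, "z": 0, "spin": 0, "grip": 1},
    {"x": 0.045, "y": -0.045, "z": 0, "spin": 0, "grip": 1},
    {"x": 0.045, "y": -0.045, "z": 0, "spin": 0, "grip": 1},
    {"x": 0.045, "y": -0.045, "z": 0, "spin": 0, "grip": 1},
    {"x": 0.045, "y": -0.045, "z": 0, "spin": 0, "grip": 1},
    {"x": 0.045, "y": -0.045, "z": 0, "spin": 0, "grip": 1}
  ],
  "newtons": 40
}}

```text
time: 16.2
ee_pos: [466.4, -39.2, 125.6]
tcp_rot: [-0.001, 1.0, 0.0, -0.0]
contact_force: [-1.0, -1.1, -1.4]
finger_gap: 61.2
```

```bash
python3 g.py 486 -19.3 75 0
```

```text
t 16.2 ee [466.4 -39.2 125.6] gap 61.2 q6 -1.78
x,y,z [-0.0196  0.0198  0.0506] spin 0.0007
```

Emit:
{"fn": "apply_moves", "kwargs": {
  "plan": [
    {"x": -0.019, "y": 0.02, "z": 0, "spin": 0, "grip": 1},
    {"x": -0.019, "y": 0.02, "z": 0, "spin": 0, "grip": 1},
    {"x": -0.019, "y": 0.02, "z": 0.02, "spin": 0, "grip": 1},
    {"x": -0.019, "y": 0.02, "z": 0.045, "spin": 0, "grip": 1},
    {"x": -0.019, "y": 0.02, "z": 0.045, "spin": 0, "grip": 1},
    {"x": -0.019, "y": 0.02, "z": 0.045, "spin": 0, "grip": 1},
    {"x": -0.019, "y": 0.02, "z": 0.045, "spin": 0, "grip": 1},
    {"x": -0.019, "y": 0.02, "z": 0.045, "spin": 0, "grip": 1}
  ],
  "newtons": 40
}}

```text
time: 16.87
ee_pos: [486.0, -20.0, 82.5]
tcp_rot: [-0.0, 1.0, -0.0, 0.001]
contact_force: [1.0, 0.2, -1.0]
finger_gap: 61.1
```

```bash
python3 g.py 485.2 -19.3 57.8 0
```

```text
t 16.87 ee [486.  -20.   82.5] gap 61.1 q6 -1.73
x,y,z [0.0009 0.0007 0.0247] spin 0.0003
```

Emit:
{"fn": "apply_moves", "kwargs": {
  "plan": [
    {"x": 0.001, "y": 0.0005, "z": 0.01, "spin": 0, "grip": 1},
    {"x": 0.001, "y": 0.0005, "z": 0.018, "spin": 0, "grip": 1},
    {"x": 0.001, "y": 0.0005, "z": 0.022, "spin": 0, "grip": 1},
    {"x": 0.001, "y": 0.0005, "z": 0.0245, "spin": 0, "grip": 1},
    {"x": 0.001, "y": 0.0005, "z": 0.0245, "spin": 0, "grip": 1},
    {"x": 0.001, "y": 0.0005, "z": 0.0245, "spin": 0, "grip": 1},
    {"x": 0.001, "y": 0.0005, "z": 0.0245, "spin": 0, "grip": 1},
    {"x": 0.001, "y": 0.0005, "z": 0.0245, "spin": 0, "grip": 1}
  ],
  "newtons": 40
}}

```text
time: 17.53
ee_pos: [483.3, -19.3, 56.7]
tcp_rot: [-0.0, 1.0, 0.0, -0.001]
contact_force: [-4.1, -0.1, 5.3]
finger_gap: 61.0
```

```bash
python3 g.py 485.2 -19.3 57.8 0
```

```text
t 17.53 ee [483.3 -19.3  56.7] gap 61.0 q6 -1.73
x,y,z [-0.0019 -0.     -0.0011] spin 0.0002
```

Emit:
{"fn": "apply_moves", "kwargs": {
  "plan": [
    {"x": -0.001, "y": 0, "z": -0.001, "spin": 0, "grip": 1},
    {"x": -0.001, "y": 0, "z": -0.001, "spin": 0, "grip": -1},
    {"x": -0.001, "y": 0, "z": -0.001, "spin": 0, "grip": -1},
    {"x": -0.001, "y": 0, "z": -0.001, "spin": 0, "grip": -1},
    {"x": -0.001, "y": 0, "z": -0.001, "spin": 0, "grip": -1},
    {"x": -0.001, "y": 0, "z": -0.03, "spin": 0, "grip": -1},
    {"x": -0.001, "y": 0, "z": -0.06, "spin": 0, "grip": -1},
    {"x": -0.001, "y": 0, "z": -0.08, "spin": 0, "grip": -1}
  ],
  "newtons": 40
}}

```text
time: 18.2
ee_pos: [485.6, -19.5, 138.5]
tcp_rot: [-0.0, 1.0, -0.0, 0.001]
contact_force: [0.4, -0.1, 0.1]
finger_gap: 85.4
```

```bash
python3 g.py 689.4 -4.5 110 7.5
```

```text
t 18.2 ee [485.6 -19.5 138.5] gap 85.4 q6 -1.73
x,y,z [-0.2037  0.0148  0.029 ] spin -0.0415
```

Next the carton, jaws across its width.

Emit:
{"fn": "apply_moves", "kwargs": {
  "plan": [
    {"x": -0.203, "y": 0.015, "z": 0, "spin": -0.0415, "grip": -1},
    {"x": -0.203, "y": 0.015, "z": 0, "spin": -0.0415, "grip": -1},
    {"x": -0.203, "y": 0.015, "z": 0, "spin": -0.0415, "grip": -1},
    {"x": -0.203, "y": 0.015, "z": 0.01, "spin": -0.0415, "grip": -1},
    {"x": -0.203, "y": 0.015, "z": 0.03, "spin": -0.0415, "grip": -1},
    {"x": -0.203, "y": 0.015, "z": 0.04, "spin": -0.0415, "grip": -1},
    {"x": -0.203, "y": 0.015, "z": 0.04, "spin": -0.0415, "grip": -1},
    {"x": -0.203, "y": 0.015, "z": 0.04, "spin": -0.0415, "grip": -1}
  ]
}}

```text
time: 18.87
ee_pos: [686.4, -4.1, 94.0]
tcp_rot: [-0.066, 0.998, 0.0, -0.002]
contact_force: [-0.0, 0.4, 1.0]
finger_gap: 85.3
```

```bash
python3 g.py 689.4 -4.5 14 7.5
```

```text
t 18.87 ee [686.4  -4.1  94. ] gap 85.3 q6 -1.79
x,y,z [-0.0034 -0.0008  0.08  ] spin 0.0001
```

Emit:
{"fn": "apply_moves", "kwargs": {
  "plan": [
    {"x": -0.003, "y": -0.001, "z": 0.01, "spin": 0, "grip": -1},
    {"x": -0.003, "y": -0.001, "z": 0.04, "spin": 0, "grip": -1},
    {"x": -0.003, "y": -0.001, "z": 0.07, "spin": 0, "grip": -1},
    {"x": -0.003, "y": -0.001, "z": 0.08, "spin": 0, "grip": -1},
    {"x": -0.003, "y": -0.001, "z": 0.08, "spin": 0, "grip": -1},
    {"x": -0.003, "y": -0.001, "z": 0.08, "spin": 0, "grip": 1},
    {"x": -0.003, "y": -0.001, "z": 0.08, "spin": 0, "grip": 1},
    {"x": -0.003, "y": -0.001, "z": 0.08, "spin": 0, "grip": 1}
  ],
  "newtons": 40
}}

```text
time: 19.53
ee_pos: [692.9, -4.9, 20.2]
tcp_rot: [-0.065, 0.998, -0.0, 0.003]
contact_force: [2.7, 1.6, 1.2]
finger_gap: 54.0
```

Emit:
{"fn": "apply_moves", "kwargs": {
  "plan": [
    {"x": 0, "y": 0, "z": 0, "spin": 0, "grip": 1},
    {"x": 0, "y": 0, "z": 0, "spin": 0, "grip": 1},
    {"x": 0, "y": 0, "z": 0, "spin": 0, "grip": 1},
    {"x": 0, "y": 0, "z": 0, "spin": 0, "grip": 1},
    {"x": 0, "y": 0, "z": 0, "spin": 0, "grip": 1},
    {"x": 0, "y": 0, "z": 0, "spin": 0, "grip": 1},
    {"x": 0, "y": 0, "z": 0, "spin": 0, "grip": 1},
    {"x": 0, "y": 0, "z": 0, "spin": 0, "grip": 1}
  ],
  "newtons": 40
}}

```text
time: 20.2
ee_pos: [693.0, -5.0, 20.0]
tcp_rot: [-0.065, 0.998, -0.0, 0.003]
contact_force: [-0.9, -0.6, 5.9]
finger_gap: 53.6
```

```bash
python3 g.py 464.9 -287.2 170 8.2
```

```text
t 20.2 ee [693.  -5.  20.] gap 53.6 q6 -1.79
x,y,z [ 0.2622 -0.2502 -0.1512] spin -0.0038
```

Emit:
{"fn": "apply_moves", "kwargs": {
  "plan": [
    {"x": 0, "y": 0, "z": -0.03, "spin": 0, "grip": 1},
    {"x": 0, "y": 0, "z": -0.07, "spin": 0, "grip": 1},
    {"x": 0, "y": 0, "z": -0.11, "spin": 0, "grip": 1},
    {"x": 0.262, "y": -0.25, "z": -0.15, "spin": -0.004, "grip": 1},
    {"x": 0.262, "y": -0.25, "z": -0.15, "spin": -0.004, "grip": 1},
    {"x": 0.262, "y": -0.25, "z": -0.15, "spin": -0.004, "grip": 1},
    {"x": 0.262, "y": -0.25, "z": -0.15, "spin": -0.004, "grip": 1},
    {"x": 0.262, "y": -0.25, "z": -0.15, "spin": -0.004, "grip": 1}
  ],
  "newtons": 40
}}

```text
time: 20.87
ee_pos: [559.7, -167.2, 149.7]
tcp_rot: [-0.072, 0.997, -0.0, 0.0]
contact_force: [0.7, -0.6, -1.3]
finger_gap: 53.6
```

```bash
python3 g.py 467.9 -286.8 140 8.2
```

```text
t 20.87 ee [ 559.7 -167.2  149.7] gap 53.6 q6 -2.1
x,y,z [ 0.108  -0.1052  0.0097] spin 0.0004
```

Emit:
{"fn": "apply_moves", "kwargs": {
  "plan": [
    {"x": 0.107, "y": -0.103, "z": 0, "spin": 0, "grip": 1},
    {"x": 0.107, "y": -0.103, "z": 0, "spin": 0, "grip": 1},
    {"x": 0.107, "y": -0.103, "z": 0, "spin": 0, "grip": 1},
    {"x": 0.107, "y": -0.103, "z": 0, "spin": 0, "grip": 1},
    {"x": 0.107, "y": -0.103, "z": 0.03, "spin": 0, "grip": 1},
    {"x": 0.107, "y": -0.103, "z": 0.06, "spin": 0, "grip": 1},
    {"x": 0.107, "y": -0.103, "z": 0.08, "spin": 0, "grip": 1},
    {"x": 0.107, "y": -0.103, "z": 0.08, "spin": 0, "grip": 1}
  ],
  "newtons": 40
}}

```text
time: 21.53
ee_pos: [466.4, -281.3, 63.8]
tcp_rot: [-0.071, 0.997, 0.004, -0.004]
contact_force: [-0.7, 1.0, -1.6]
finger_gap: 53.6
```

Emit:
{"fn": "apply_moves", "kwargs": {
  "plan": [
    {"x": 0, "y": 0, "z": 0, "spin": 0, "grip": 1},
    {"x": 0, "y": 0, "z": 0, "spin": 0, "grip": 1},
    {"x": 0, "y": 0, "z": 0, "spin": 0, "grip": 1},
    {"x": 0, "y": 0, "z": 0, "spin": 0, "grip": 1},
    {"x": 0, "y": 0, "z": 0, "spin": 0, "grip": 1},
    {"x": 0, "y": 0, "z": 0, "spin": 0, "grip": 1},
    {"x": 0, "y": 0, "z": 0, "spin": 0, "grip": 1},
    {"x": 0, "y": 0, "z": 0, "spin": 0, "grip": 1}
  ],
  "newtons": 40
}}

```text
time: 22.2
ee_pos: [470.0, -283.4, 69.4]
tcp_rot: [-0.072, 0.997, -0.0, 0.0]
contact_force: [0.2, 0.0, -0.9]
finger_gap: 53.7
```

```bash
python3 g.py 467.9 -286.8 23 8.2;  python3 - <<'E'
from h import *
for n in("side","top"): cv2.imwrite(f"pics/{n}2.png",cams.read_camera(n)[:,:,::-1])
t=cv2.imread("pics/top2.png")
cv2.imwrite("pics/t2.png",cv2.resize(t[130:270,280:480],None,fx=4,fy=4,interpolation=cv2.INTER_CUBIC))
s=cv2.imread("pics/side2.png")
cv2.imwrite("pics/s2.png",cv2.resize(s[180:330,240:440],None,fx=4,fy=4,interpolation=cv2.INTER_CUBIC))
E
```

```text
t 22.2 ee [ 470.  -283.4   69.4] gap 53.7 q6 -2.36
x,y,z [ 0.0026 -0.0031  0.0464] spin 0.0002
```

View pics/s2.png

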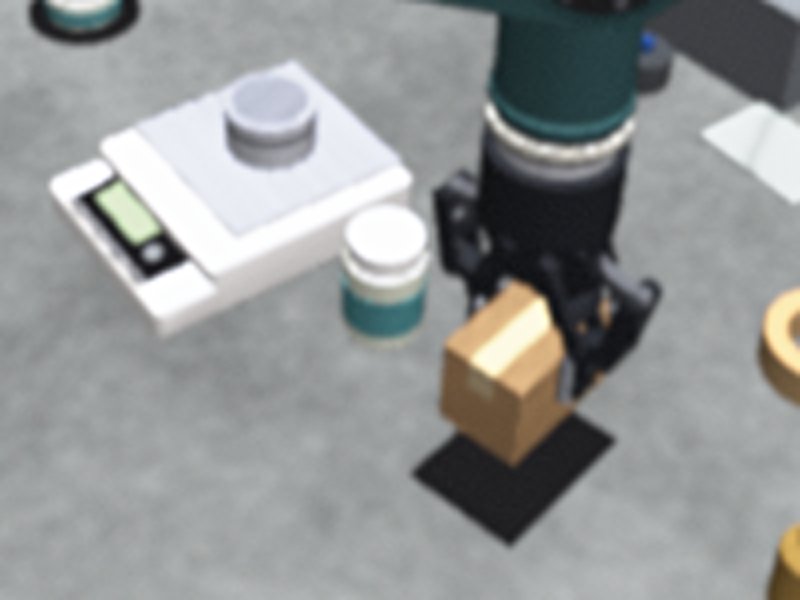

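View pics/t2.png

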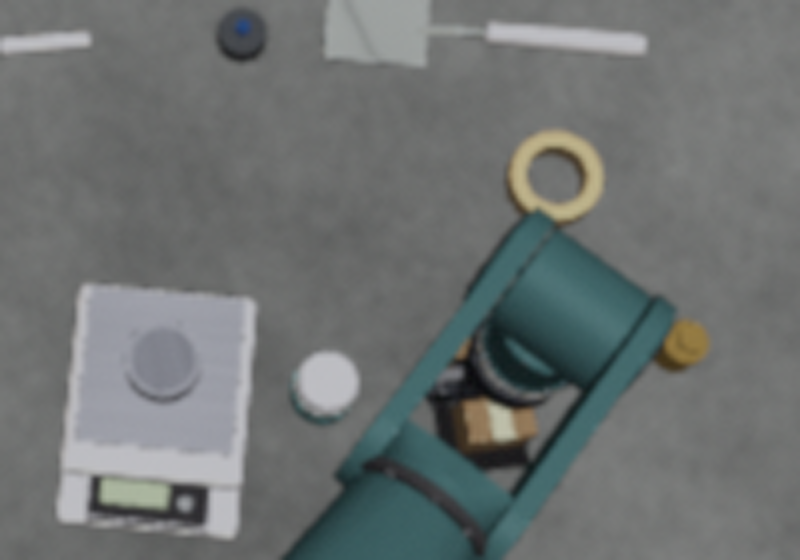

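The carton hangs level over the pad, the tin stands on the pan (top crop 163,358) and the tall jar stands between the two. Lowering.

Emit:
{"fn": "apply_moves", "kwargs": {
  "plan": [
    {"x": 0.0025, "y": -0.003, "z": 0.01, "spin": 0, "grip": 1},
    {"x": 0.0025, "y": -0.003, "z": 0.025, "spin": 0, "grip": 1},
    {"x": 0.0025, "y": -0.003, "z": 0.037, "spin": 0, "grip": 1},
    {"x": 0.0025, "y": -0.003, "z": 0.043, "spin": 0, "grip": 1},
    {"x": 0.0025, "y": -0.003, "z": 0.046, "spin": 0, "grip": 1},
    {"x": 0.0025, "y": -0.003, "z": 0.046, "spin": 0, "grip": 1},
    {"x": 0.0025, "y": -0.003, "z": 0.046, "spin": 0, "grip": 1},
    {"x": 0.0025, "y": -0.003, "z": 0.046, "spin": 0, "grip": 1}
  ],
  "newtons": 40
}}

```text
time: 22.97
ee_pos: [467.9, -286.7, 22.9]
tcp_rot: [-0.072, 0.997, 0.0, -0.0]
contact_force: [-0.5, 0.5, -1.5]
finger_gap: 53.5
```

```bash
python3 g.py 467.9 -286.8 23 8.2; cat > m1.py <<'E'
from h import *
def b(n,ox,oy,p,z): return back(n,(np.array(p,float)+.5)/4-.5+[ox,oy],z)[0,:2].round(1)
print('tin',b('side',240,180,(270,104),91),b('top',280,130,(163,360),91))
print('tall',b('side',240,180,(385,235),78),b('top',280,130,(327,382),78))
E
python3 m1.py
```

```text
t 22.97 ee [ 467.9 -286.7   22.9] gap 53.5 q6 -2.37
x,y,z [-0.     -0.0001 -0.0001] spin 0.0002
tin [485.5 -23.3] [487.6 -19.1]
tall [ 473.2 -155.3] [ 474.2 -152.9]
```

Emit:
{"fn": "apply_moves", "kwargs": {
  "plan": [
    {"x": 0, "y": 0, "z": 0.001, "spin": 0, "grip": 1},
    {"x": 0, "y": 0, "z": 0.001, "spin": 0, "grip": -1},
    {"x": 0, "y": 0, "z": 0.001, "spin": 0, "grip": -1},
    {"x": 0, "y": 0, "z": 0.001, "spin": 0, "grip": -1},
    {"x": 0, "y": 0, "z": 0.001, "spin": 0, "grip": -1},
    {"x": 0, "y": 0, "z": -0.03, "spin": 0, "grip": -1},
    {"x": 0, "y": 0, "z": -0.07, "spin": 0, "grip": -1},
    {"x": 0, "y": 0, "z": -0.1, "spin": 0, "grip": -1}
  ],
  "newtons": 40
}}

```text
time: 23.63
ee_pos: [468.0, -286.8, 124.9]
tcp_rot: [-0.072, 0.997, -0.0, 0.0]
contact_force: [0.9, -0.8, 1.6]
finger_gap: 85.2
```

```bash
python3 g.py 519 -455 130 -20
```

```text
t 23.63 ee [ 468.  -286.8  124.9] gap 85.2 q6 -2.37
x,y,z [-0.0264 -0.1738 -0.005 ] spin 0.1568
```

Emit:
{"fn": "apply_moves", "kwargs": {
  "plan": [
    {"x": -0.026, "y": -0.172, "z": 0, "spin": 0.157, "grip": -1},
    {"x": -0.026, "y": -0.172, "z": 0, "spin": 0.157, "grip": -1},
    {"x": -0.026, "y": -0.172, "z": 0, "spin": 0.157, "grip": -1},
    {"x": -0.026, "y": -0.172, "z": 0, "spin": 0.157, "grip": -1},
    {"x": -0.026, "y": -0.172, "z": 0, "spin": 0.157, "grip": -1},
    {"x": -0.026, "y": -0.172, "z": 0, "spin": 0.157, "grip": -1},
    {"x": -0.026, "y": -0.172, "z": 0.03, "spin": 0.157, "grip": -1},
    {"x": -0.026, "y": -0.172, "z": 0.03, "spin": 0.157, "grip": -1}
  ],
  "newtons": 60
}}

```text
time: 24.3
ee_pos: [516.2, -450.1, 87.8]
tcp_rot: [0.173, 0.985, 0.003, -0.004]
contact_force: [-1.3, 1.5, -1.2]
finger_gap: 85.7
```

```bash
python3 g.py 519 -455 14 -20
```

```text
t 24.3 ee [ 516.2 -450.1   87.8] gap 85.7 q6 -2.02
x,y,z [-0.0049 -0.004   0.0738] spin 0.0002
```

Emit:
{"fn": "apply_moves", "kwargs": {
  "plan": [
    {"x": -0.002, "y": -0.002, "z": 0, "spin": 0, "grip": -1},
    {"x": -0.002, "y": -0.002, "z": 0, "spin": 0, "grip": -1},
    {"x": -0.002, "y": -0.002, "z": 0, "spin": 0, "grip": -1},
    {"x": -0.002, "y": -0.002, "z": 0, "spin": 0, "grip": -1},
    {"x": -0.002, "y": -0.002, "z": 0, "spin": 0, "grip": -1},
    {"x": -0.002, "y": -0.002, "z": 0, "spin": 0, "grip": -1},
    {"x": -0.002, "y": -0.002, "z": 0, "spin": 0, "grip": -1},
    {"x": -0.002, "y": -0.002, "z": 0, "spin": 0, "grip": -1}
  ],
  "newtons": 60
}}

```text
time: 24.97
ee_pos: [519.5, -455.7, 93.4]
tcp_rot: [0.174, 0.985, -0.0, 0.0]
contact_force: [0.1, -0.1, 0.2]
finger_gap: 85.5
```

```bash
python3 g.py 519 -455 12 -20
```

```text
t 24.97 ee [ 519.5 -455.7   93.4] gap 85.5 q6 -2.02
x,y,z [0.0007 0.0005 0.0814] spin -0.0001
```

Emit:
{"fn": "apply_moves", "kwargs": {
  "plan": [
    {"x": 0.0005, "y": 0.0005, "z": 0.02, "spin": 0, "grip": -1},
    {"x": 0.0005, "y": 0.0005, "z": 0.045, "spin": 0, "grip": -1},
    {"x": 0.0005, "y": 0.0005, "z": 0.065, "spin": 0, "grip": -1},
    {"x": 0.0005, "y": 0.0005, "z": 0.075, "spin": 0, "grip": -1},
    {"x": 0.0005, "y": 0.0005, "z": 0.081, "spin": 0, "grip": -1},
    {"x": 0.0005, "y": 0.0005, "z": 0.081, "spin": 0, "grip": -1},
    {"x": 0.0005, "y": 0.0005, "z": 0.081, "spin": 0, "grip": -1},
    {"x": 0.0005, "y": 0.0005, "z": 0.081, "spin": 0, "grip": 1}
  ],
  "newtons": 60
}}

```text
time: 25.63
ee_pos: [520.0, -456.1, 14.1]
tcp_rot: [0.174, 0.985, -0.001, 0.001]
contact_force: [-0.1, -0.1, -0.3]
finger_gap: 75.0
```

Emit:
{"fn": "apply_moves", "kwargs": {
  "plan": [
    {"x": 0, "y": 0, "z": 0, "spin": 0, "grip": 1},
    {"x": 0, "y": 0, "z": 0, "spin": 0, "grip": 1},
    {"x": 0, "y": 0, "z": 0, "spin": 0, "grip": 1},
    {"x": 0, "y": 0, "z": 0, "spin": 0, "grip": 1},
    {"x": 0, "y": 0, "z": 0, "spin": 0, "grip": 1},
    {"x": 0, "y": 0, "z": 0, "spin": 0, "grip": 1},
    {"x": 0, "y": 0, "z": 0, "spin": 0, "grip": 1},
    {"x": 0, "y": 0, "z": 0, "spin": 0, "grip": 1}
  ],
  "newtons": 60
}}

```text
time: 26.3
ee_pos: [519.5, -456.0, 13.5]
tcp_rot: [0.174, 0.985, -0.001, 0.001]
contact_force: [-0.9, -0.8, 5.2]
finger_gap: 36.9
```

```bash
python3 g.py 486 -20 210 -20
```

```text
t 26.3 ee [ 519.5 -456.    13.5] gap 36.9 q6 -2.02
x,y,z [ 0.1805  0.3979 -0.1974] spin -0.0002
```

Gripped (36.9 mm). Lift and carry at z≈210.

Emit:
{"fn": "apply_moves", "kwargs": {
  "plan": [
    {"x": 0, "y": 0, "z": -0.03, "spin": 0, "grip": 1},
    {"x": 0, "y": 0, "z": -0.07, "spin": 0, "grip": 1},
    {"x": 0, "y": 0, "z": -0.11, "spin": 0, "grip": 1},
    {"x": 0, "y": 0, "z": -0.15, "spin": 0, "grip": 1},
    {"x": 0.18, "y": 0.398, "z": -0.197, "spin": 0, "grip": 1},
    {"x": 0.18, "y": 0.398, "z": -0.197, "spin": 0, "grip": 1},
    {"x": 0.18, "y": 0.398, "z": -0.197, "spin": 0, "grip": 1},
    {"x": 0.18, "y": 0.398, "z": -0.197, "spin": 0, "grip": 1}
  ],
  "newtons": 60
}}

```text
time: 26.97
ee_pos: [505.3, -287.2, 177.4]
tcp_rot: [0.174, 0.985, 0.002, -0.002]
contact_force: [1.1, 0.9, -3.7]
finger_gap: 36.5
```

```bash
python3 g.py 486 -20 180 -20
```

```text
t 26.97 ee [ 505.3 -287.2  177.4] gap 36.5 q6 -1.84
x,y,z [ 0.1098  0.2444 -0.0014] spin -0.0004
```

Emit:
{"fn": "apply_moves", "kwargs": {
  "plan": [
    {"x": 0.109, "y": 0.242, "z": -0.001, "spin": 0, "grip": 1},
    {"x": 0.109, "y": 0.242, "z": -0.001, "spin": 0, "grip": 1},
    {"x": 0.109, "y": 0.242, "z": -0.001, "spin": 0, "grip": 1},
    {"x": 0.109, "y": 0.242, "z": -0.001, "spin": 0, "grip": 1},
    {"x": 0.109, "y": 0.242, "z": -0.001, "spin": 0, "grip": 1},
    {"x": 0.109, "y": 0.242, "z": -0.001, "spin": 0, "grip": 1},
    {"x": 0.109, "y": 0.242, "z": -0.001, "spin": 0, "grip": 1},
    {"x": 0.109, "y": 0.242, "z": -0.001, "spin": 0, "grip": 1}
  ],
  "newtons": 60
}}

```text
time: 27.63
ee_pos: [485.2, -20.7, 178.8]
tcp_rot: [0.171, 0.985, 0.001, -0.003]
contact_force: [0.5, -0.9, -3.6]
finger_gap: 36.5
```

Emit:
{"fn": "apply_moves", "kwargs": {
  "plan": [
    {"x": 0, "y": 0, "z": 0, "spin": 0, "grip": 1},
    {"x": 0, "y": 0, "z": 0, "spin": 0, "grip": 1},
    {"x": 0, "y": 0, "z": 0.02, "spin": 0, "grip": 1},
    {"x": 0, "y": 0, "z": 0.04, "spin": 0, "grip": 1},
    {"x": 0, "y": 0, "z": 0.04, "spin": 0, "grip": 1},
    {"x": 0, "y": 0, "z": 0.04, "spin": 0, "grip": 1},
    {"x": 0, "y": 0, "z": 0.04, "spin": 0, "grip": 1},
    {"x": 0, "y": 0, "z": 0.04, "spin": 0, "grip": 1}
  ],
  "newtons": 60
}}

```text
time: 28.3
ee_pos: [488.1, -25.9, 142.4]
tcp_rot: [0.174, 0.985, 0.0, 0.001]
contact_force: [-0.8, -0.6, -3.2]
finger_gap: 36.5
```

```bash
python3 g.py 486 -20 104.8 -20;  python3 - <<'E'
from h import *
for n in("side","top"): cv2.imwrite(f"pics/{n}3.png",cams.read_camera(n)[:,:,::-1])
s=cv2.imread("pics/side3.png")
cv2.imwrite("pics/s3.png",cv2.resize(s[150:330,230:430],None,fx=3.3,fy=3.3,interpolation=cv2.INTER_CUBIC))
E
```

```text
t 28.3 ee [488.1 -25.9 142.4] gap 36.5 q6 -1.39
x,y,z [0.0041 0.0048 0.0376] spin -0.0005
```

View pics/s3.png

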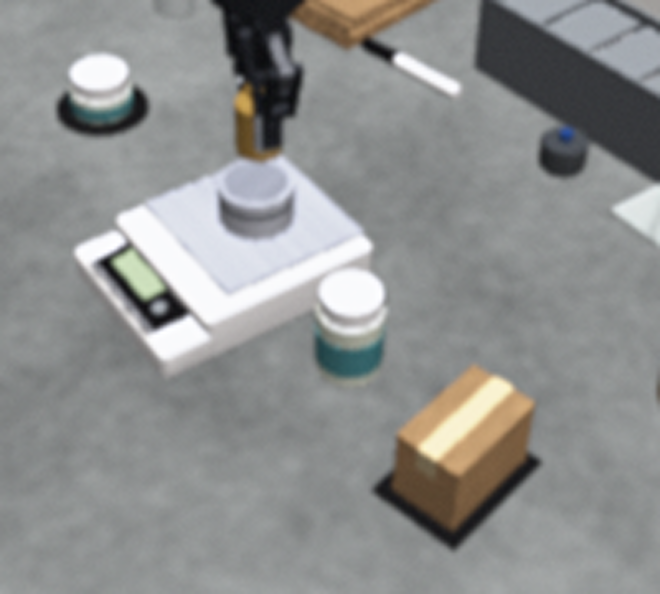

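View pics/top3.png

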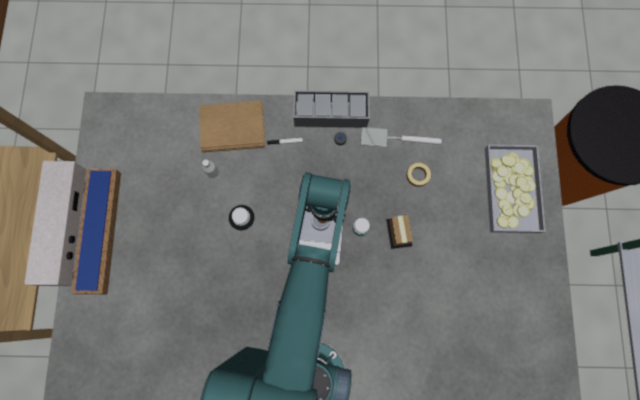

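Side view: all fine, weight held upright above the tin (lid at crop 256,183). Tall jar and carton stand in place. Lowering onto the tin.

Emit:
{"fn": "apply_moves", "kwargs": {
  "plan": [
    {"x": 0.004, "y": 0.0045, "z": 0, "spin": 0, "grip": 1},
    {"x": 0.004, "y": 0.0045, "z": 0.015, "spin": 0, "grip": 1},
    {"x": 0.004, "y": 0.0045, "z": 0.025, "spin": 0, "grip": 1},
    {"x": 0.004, "y": 0.0045, "z": 0.03, "spin": 0, "grip": 1},
    {"x": 0.004, "y": 0.0045, "z": 0.03, "spin": 0, "grip": 1},
    {"x": 0.004, "y": 0.0045, "z": 0.03, "spin": 0, "grip": 1},
    {"x": 0.004, "y": 0.0045, "z": 0.03, "spin": 0, "grip": 1},
    {"x": 0.004, "y": 0.0045, "z": 0.03, "spin": 0, "grip": 1}
  ],
  "newtons": 60
}}

```text
time: 29.07
ee_pos: [485.5, -19.7, 111.7]
tcp_rot: [0.174, 0.985, 0.0, 0.001]
contact_force: [0.7, 0.0, -3.5]
finger_gap: 36.6
```

```bash
python3 g.py 486 -20.2 104.8 -20
```

```text
t 29.07 ee [485.5 -19.7 111.7] gap 36.6 q6 -1.38
x,y,z [-0.0007 -0.0003  0.0069] spin -0.0002
```

Emit:
{"fn": "apply_moves", "kwargs": {
  "plan": [
    {"x": -0.0005, "y": -0.0005, "z": 0.003, "spin": 0, "grip": 1},
    {"x": -0.0005, "y": -0.0005, "z": 0.005, "spin": 0, "grip": 1},
    {"x": -0.0005, "y": -0.0005, "z": 0.007, "spin": 0, "grip": 1},
    {"x": -0.0005, "y": -0.0005, "z": 0.007, "spin": 0, "grip": 1},
    {"x": -0.0005, "y": -0.0005, "z": 0.007, "spin": 0, "grip": 1},
    {"x": -0.0005, "y": -0.0005, "z": 0.007, "spin": 0, "grip": 1},
    {"x": -0.0005, "y": -0.0005, "z": 0.007, "spin": 0, "grip": 1},
    {"x": -0.0005, "y": -0.0005, "z": 0.007, "spin": 0, "grip": 1}
  ],
  "newtons": 60
}}

```text
time: 29.73
ee_pos: [485.4, -20.3, 104.4]
tcp_rot: [0.174, 0.985, -0.0, 0.0]
contact_force: [-2.4, -0.3, 0.2]
finger_gap: 36.7
```

```bash
python3 g.py 486 -20.2 104.8 -20
```

```text
t 29.73 ee [485.4 -20.3 104.4] gap 36.7 q6 -1.38
x,y,z [-0.0006  0.0003 -0.0004] spin -0.0002
```

Emit:
{"fn": "apply_moves", "kwargs": {
  "plan": [
    {"x": 0, "y": 0, "z": 0, "spin": 0, "grip": -1},
    {"x": 0, "y": 0, "z": 0, "spin": 0, "grip": -1},
    {"x": 0, "y": 0, "z": 0, "spin": 0, "grip": -1},
    {"x": 0, "y": 0, "z": 0, "spin": 0, "grip": -1},
    {"x": 0, "y": 0, "z": 0, "spin": 0, "grip": -1},
    {"x": 0, "y": 0, "z": 0, "spin": 0, "grip": -1},
    {"x": 0, "y": 0, "z": -0.03, "spin": 0, "grip": -1},
    {"x": 0, "y": 0, "z": -0.07, "spin": 0, "grip": -1}
  ],
  "newtons": 60
}}

```text
time: 30.4
ee_pos: [482.3, -19.8, 170.2]
tcp_rot: [0.174, 0.985, -0.0, -0.005]
contact_force: [0.0, 0.8, 0.5]
finger_gap: 85.3
```

Emit:
{"fn": "apply_moves", "kwargs": {
  "plan": [
    {"x": 0, "y": 0, "z": -0.04, "spin": 0, "grip": -1},
    {"x": 0, "y": 0, "z": -0.07, "spin": 0, "grip": -1},
    {"x": 0.1, "y": 0.3, "z": -0.1, "spin": 0, "grip": -1},
    {"x": 0.1, "y": 0.3, "z": -0.1, "spin": 0, "grip": -1},
    {"x": 0.1, "y": 0.3, "z": -0.1, "spin": 0, "grip": -1},
    {"x": 0.1, "y": 0.3, "z": -0.1, "spin": 0, "grip": -1},
    {"x": 0.1, "y": 0.3, "z": -0.1, "spin": 0, "grip": -1},
    {"x": 0.1, "y": 0.3, "z": -0.1, "spin": 0, "grip": -1}
  ]
}}

```text
time: 31.07
ee_pos: [491.9, 230.5, 268.0]
tcp_rot: [0.174, 0.985, 0.0, 0.0]
contact_force: [0.9, -1.2, 0.9]
finger_gap: 85.7
```

```bash
python3 g.py 200 480 230 -20
```

```text
t 31.07 ee [491.9 230.5 268. ] gap 85.7 q6 -0.89
x,y,z [0.3597 0.1343 0.0378] spin -0.0002
```

Emit:
{"fn": "apply_moves", "kwargs": {
  "plan": [
    {"x": 0.29, "y": 0.15, "z": 0, "spin": 0, "grip": -1},
    {"x": 0.29, "y": 0.15, "z": 0, "spin": 0, "grip": -1},
    {"x": 0.29, "y": 0.15, "z": 0, "spin": 0, "grip": -1},
    {"x": 0.29, "y": 0.15, "z": 0, "spin": 0, "grip": -1},
    {"x": 0.29, "y": 0.15, "z": 0, "spin": 0, "grip": -1},
    {"x": 0.29, "y": 0.15, "z": 0, "spin": 0, "grip": -1},
    {"x": 0.29, "y": 0.15, "z": 0, "spin": 0, "grip": -1},
    {"x": 0.29, "y": 0.15, "z": 0, "spin": 0, "grip": -1}
  ]
}}

```text
time: 31.73
ee_pos: [268.8, 470.5, 267.7]
tcp_rot: [0.173, 0.985, 0.0, -0.0]
contact_force: [1.0, 0.9, 0.8]
finger_gap: 85.6
```

```bash
python3 - <<'E'
from h import *
for n in("side","top"): cv2.imwrite(f"pics/{n}4.png",cams.read_camera(n)[:,:,::-1])
t=cv2.imread("pics/top4.png")
cv2.imwrite("pics/t4.png",cv2.resize(t[180:280,225:425],None,fx=4,fy=4,interpolation=cv2.INTER_CUBIC))
s=cv2.imread("pics/side4.png")
cv2.imwrite("pics/s4.png",cv2.resize(s[160:310,230:430],None,fx=4,fy=4,interpolation=cv2.INTER_CUBIC))
E
```

```text
(no output)
```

View pics/s4.png

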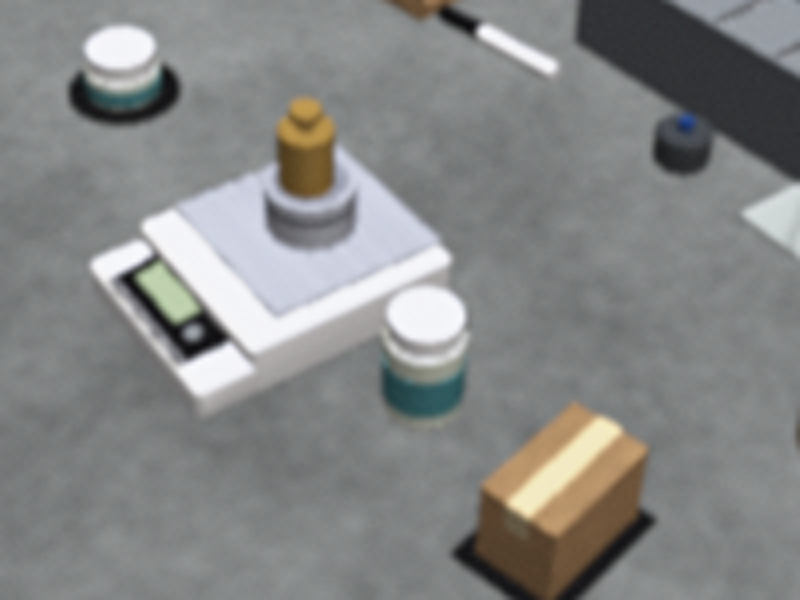

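View pics/t4.png

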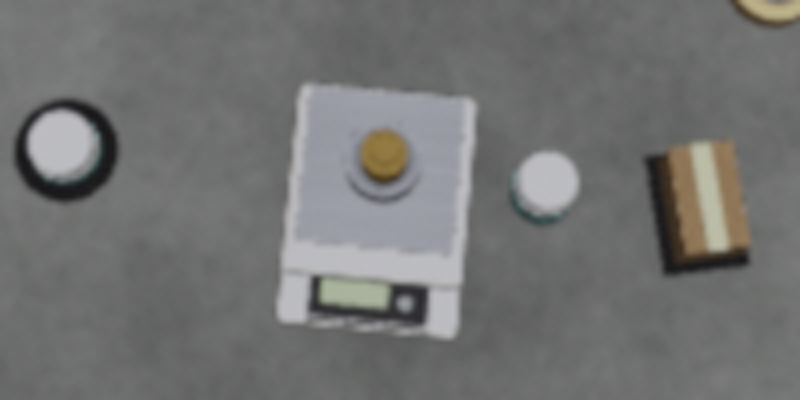

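```bash
python3 - <<'E'
from h import *
def b(n,p,z):
    o={'side':[230,160],'top':[225,180]}[n]
    return back(n,(np.array(p,float).reshape(-1,2)+.5)/4-.5+o,z)[:,:2].mean(0).round(1)
print('tin',b('side',(311,185),91),b('top',(384,162),91))
print('weight knob',b('side',(306,109),153),'shoulder',b('side',(306,126),137),b('top',(386,155),137))
print('tall',b('side',(426,316),78),b('top',(547,183),78))
print('short',b('side',(120,48),45),b('top',(62,145),45))
print('carton',b('side',[(480,488),(577,404),(648,450),(551,534)],63),b('top',[(670,150),(735,142),(749,248),(684,258)],63))
# predicted outlines
s=cv2.imread("pics/side4.png");t=cv2.imread("pics/top4.png")
out=[]
a=np.linspace(0,2*np.pi,80)
for n,im in(("side",s),("top",t)):
    o={'side':[230,160],'top':[225,180]}[n]; h=150 if n=='side' else 100
    v=cv2.resize(im[o[1]:o[1]+h,o[0]:o[0]+200],None,fx=4,fy=4,interpolation=cv2.INTER_CUBIC)
    for (x,y),r,z,c in[((486,-19.5),31,91,(0,0,255)),((486,-19.5),19,137,(0,255,0)),((486,-19.5),19,91,(0,255,0)),((475.5,-153.3),24,78,(0,0,255)),((475.5,-153.3),26,0,(0,0,255)),((506.5,250.3),27,45,(0,0,255))]:
        q=proj(n,np.c_[x+r*np.cos(a),y+r*np.sin(a),a*0+z]); cv2.polylines(v,[((q-o+.5)*4-.5).round().astype(int)],True,c,1)
    th=np.radians(8.2);Rm=np.array([[np.cos(th),-np.sin(th)],[np.sin(th),np.cos(th)]])
    q=proj(n,np.c_[np.array([[44,27],[-44,27],[-44,-27],[44,-27]])@Rm.T+[464.9,-287.2],np.full(4,63)]); cv2.polylines(v,[((q-o+.5)*4-.5).round().astype(int)],True,(0,0,255),1)
    cv2.imwrite(f"pics/ov_{n}.png",v)
E
```

```text
tin [485.4 -24.5] [486. -20.]
weight knob [483.8 -22.5] shoulder [485.5 -19.8] [483.1 -21.1]
tall [ 473.1 -156.4] [ 473.4 -152.9]
short [505.  247.6] [504.  248.6]
carton [ 464.9 -288.2] [ 464.9 -287.2]
```

View pics/ov_side.png

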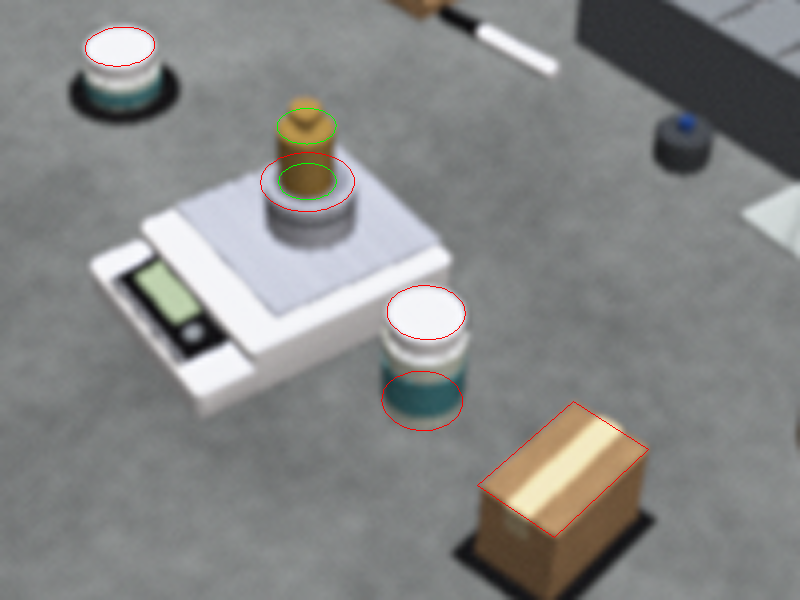

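View pics/ov_top.png

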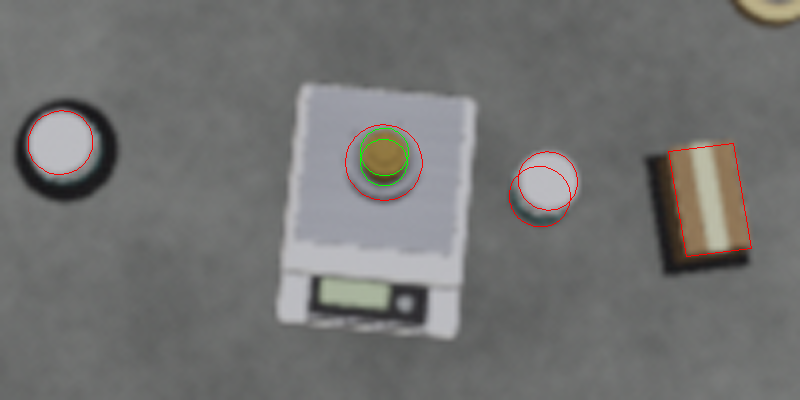

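Outlines predicted for the target positions match both views to within a few mm, which is inside every tolerance. The arm is clear, so I'm handing in.

```bash
python3 -c "
from workcell import robot
s=robot.get_state();print(s['time'],abs(s['qd']).max());print(robot.job_done())"
```

```text
31.8333 0.07823647706642206
the job is handed in; nothing more can be done
None
```

The station is set up and I handed the job in at about 32 s of the 144 s allowed. Handing in gave no verdict. The carton is on the rectangular pad, the short jar on the round pad, and the tall jar halfway between pan and rectangular pad. The tin is on the pan with the check weight on its lid. All five are released and the arm is clear.

In the last pictures from both cameras everything stood upright. These are the measured offsets from the targets:

| Item | Measured offset | Limit |
|---|---|---|
| Carton from rectangular pad's middle | about 1 mm, visually lined up | 12 mm |
| Tall jar from the halfway point | 2–4 mm | 15 mm |
| Short jar from round pad's middle | about 3 mm | 12 mm |
| Tin from pan's middle | 1–5 mm | 12 mm |
| Weight from tin's middle | about 3 mm (top), about 5 mm (side) | 10 mm |

- **Disagreement between cameras:** for the tin the two views differ by about 4–5 mm, and for the weight by about 2 mm. Every estimate is within its limit, so I left them as they were.
- **Mended on the way:** the first grip on the tin was too high, so I gripped it again lower before lifting.

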